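Square up figure plinths in the glue jig and lock the keeper flap

ROBOT

A 6-joint arm with a two-finger parallel gripper is mounted at the origin on the work surface. World frame = base frame: x ahead of the robot, y to its left, z up, the work surface at z = 0. Lengths are in mm, angles in rad, forces in N, time in s.
With the tool pointing down it reaches from about 350 to 775 mm from the base axis. Payload 7.3 kg.
Tool frame: the origin (TCP) lies midway between the tips of the shut fingers; the grasp point (between the pads) lies 19 mm behind it; z points along the fingers, y is the line along which they close (so a half turn about z gives the same grasp; the last joint's range is limited). The gripper opens to 92 mm and grips with 3 to 60 N. Pads are 19 mm wide; open, the fingers measure 130 mm over their backs; the gripper's body (75 mm by 190 mm) begins 47 mm behind the grasp point.
Start: joints at [-1.382, 0.342, 1.524, -0, 1.275, -0.146], TCP at [172.527, -495.862, 226.741] pointing down, gripper open.
Joint ranges: [-2.53, 2.53], [-0.77, 2.02], [0.04, 2.7], [-1, 4.14], [0.28, 2.66], [-3.11, 3.11]. Speed limits (rad/s): [2.57, 2.57, 3.14, 3.14, 3.14, 3.14].

INTERFACE

Orientations are given as [roll, pitch, yaw] about the fixed x, y, z axes, in that order (R = Rz(yaw) Ry(pitch) Rx(roll)).
In Python, from plant import bot gives the robot as it stands.
- The arm moves only by the tool servo_tool, never from a script. Its argument "deltas" is a list of rows, each a list of 2 entries, a list of its own where there are three numbers: the shift along the tool's x, y, z in m, then the turn, a rotation vector about the tool's x, y, z in degrees. A call has 1 to 20 rows; each row shifts and turns the commanded pose from where the row before left it, along the tool's axes as they then stand; what a row does not reach is not made up. A row lasts 1/8 s, in which the tool goes at most 62.5 mm and 10.7 degrees, less where a joint would pass 70% of its speed; a pose out of reach is approached as far as the arm can. A call with a gripper value outside its range is refused whole. "fingers" is the opening, from 0 (shut) to 1 (fully open), set as the call begins (left out, the last holds). The fingers move at their own pace and stop on an object; the grip force is fixed at half the most. Time passes only in rows, so rows that do not move let the fingers close. It gives the time, the measured TCP pose, the force, the opening and the grip force at its end, in the units of the state.
- bot.get_obs(): the state, without advancing time (a new reading comes with each control period).
- bot.capture(name): name is "side" or "top"; returns the picture (400x640x3 uint8, red, green, blue); there is no depth.
- bot.camera_model(name): a dict with "mtx" (3x3 intrinsics, pixels), "dist" ([k1, k2, p1, p2, k3] as OpenCV has them; the pictures are not rectified), "xyz" and "rotation" of the camera in the world. Camera axes: x right, y down, z forward; pixel columns grow to the right and rows downward; lengths in mm; the calibration is good to about 2 mm. A picture is of the moment at which its call begins. camera_model takes no time and is no camera call.
- bot.close_job(): hands the job in; it is judged then, once.
The state is a dict: "time": time; "joint_positions": joint angles; "dq": joint speeds; "tau": joint torques, N m; "tool_pos": TCP position; "tcp_rot": TCP orientation; "contact_force": force on the tool from outside, world axes, zero at the start; "moment": the same for the moment, N m; "grip_width": finger opening in mm; "finger_force": force on a finger pad.
Only numpy, scipy, OpenCV 4.12 (cv2) and the standard library are available. Lean on these libraries where they do the work, as an engineer would, in place of code of your own. Each camera call takes 0.05 s, during which the arm holds its last target. There are 200 camera calls.

TASK

Lay all the loose wooden plinth blocks (two or three) on the green squaring jig and push them home as one tight row: every block with a short end flush against the back fence, the first one tight against the side fence and the others tight side by side with no gaps. With the row squared, swing the yellow keeper flap fully shut so that its tab drops behind the side fence, then push the red-handled pin from the robot's side through both steel eyelets, above the flap's tongue, until its handle meets the near eyelet. Do not knock over the clay figure, the paint pots or the can.

Things in the scene. Friction and masses are not known exactly. Their poses are not given: they have to be found in the camera images.
- jig: squaring jig fixed to the bench. Green base board, top at z=12 mm, x -105 to +14, y -230 to +56 mm. Two aluminium fences form an inner corner; origin on the bench below it. x points away from the robot, y left, z up. Back fence: inner face x=0, y -170 to +12. Side fence: inner face y=0, outer y=12, x -92 to 0. Fence tops z=34 mm
- corner (a point): inner corner of the fences on the base board's top (jig x=0, y=0, z=12 mm), axes as the jig's. Plinths in their tight places have their centres at x=-30 and y=-20, -60 and -100 mm from here, length along x
- plinth1: bare light-wood plinth block 60 x 40 x 20 mm (x, y, z), 40 to 85 g; origin at the centre of its underside, x along its length. It may be absent
- plinth2: a second block like plinth1; may be absent
- plinth3: a third block like plinth1; may be absent
- flap (a joint): angle of the yellow keeper flap, rad: 0 shut (level, over the row), grows as it opens, starts 1.75 to 1.95 (upright, leaning outwards to the jig's -y), stop at 2.0. Stiff hinge along the jig's x: it stays at any angle, 1 to 2 N at its free end moves it. 8 mm thick; shut it spans z=36 to 44 mm, clears the plinths by 4 mm and leaves their near 34 mm uncovered
- flap_hinge (a point): middle of the flap's hinge line, at jig x=-15, y=-215, z=40 mm; axes as the jig's. Steel hinge cheeks stand to z=47 mm at jig x -36 to -28 and -2 to +6
- flap_edge (a point): middle of the flap's free end, 267 mm from the hinge, mid-thickness. The flap is a plain bar 22 mm wide (jig x -26 to -4), its end part is the tongue; 232 to 238 mm from the hinge a tab 18 mm deep hangs under it and drops behind the side fence's outer face. Shut, the tongue lies between the eyelets, below their holes
- eye_near (a point): centre of the round hole, 16 mm wide, through the steel eyelet plate nearer the robot (8 mm thick along the jig's x, 30 mm wide, its top 15 mm above the hole's centre); on the jig at x=-41, y=34, z=54 mm; axes as the jig's, the hole runs along x
- eye_far (a point): centre of the hole of the farther eyelet plate, like the near one, 48 mm farther along the jig's x; a pin through both passes above the shut flap's tongue and locks it
- pin: locking pin lying flat: a red flat handle 50 long x 26 wide x 12 mm thick, and a steel rod 10 mm thick and 85 mm long that sticks out of the handle's middle. Origin: on the underside, below where rod and handle meet; x along the rod towards its tip (the handle spans x=-50 to 0, the rod 0 to 85), z up; the rod's axis is 6 mm above the underside. About 90 g, centre of mass 10 mm along the rod
- pin_tip (a point): centre of the rod's free end; axes as the pin's
- figure: standing terracotta figure, 68 mm wide, 155 mm tall, bystander; origin at its foot
- pot_red: paint pot, red, 44 wide, 55 mm tall, bystander; origin at its foot
- pot_blue: paint pot, blue, like the red one, bystander
- can: white can with a green band, 74 wide, 110 mm tall, bystander; origin at its foot
Mind the look-alikes: they are no part of the job. Several things have the shape of the pin; the one meant has the colours described above.

How it is judged (in metres and radians):
On the way, in this order (a step that is already met when the one before it is completed fails the run):
1. all plinths stand in one tight row, square and flush in the fence corner, the flap still open (x of plinth1 in the frame of jig between -0.033 and -0.028 m and z of plinth1 in the frame of jig between 0.009 and 0.015 m and angle between the x axis of each of plinth1, plinth2, plinth3 and the x axis of jig, either way round below 0.05 rad and angle between each of plinth1, plinth2, plinth3's own z axis and vertical below 0.05 rad and (y of plinth1 in the frame of jig between -0.023 and -0.0175 m or (y of plinth1 in the frame of jig between -0.064 and -0.0575 m and y of any of plinth2, plinth3 in the frame of jig above -0.023 m) or (y of plinth1 in the frame of jig between -0.105 and -0.0975 m and (horizontal distance between plinth1 and plinth2 below 0.046 m or horizontal distance between plinth1 and plinth3 below 0.046 m))) and x of plinth2 in the frame of jig between -0.033 and -0.028 m and z of plinth2 in the frame of jig between 0.009 and 0.015 m and (y of plinth2 in the frame of jig between -0.023 and -0.0175 m or (y of plinth2 in the frame of jig between -0.064 and -0.0575 m and y of any of plinth1, plinth3 in the frame of jig above -0.023 m) or (y of plinth2 in the frame of jig between -0.105 and -0.0975 m and (horizontal distance between plinth2 and plinth1 below 0.046 m or horizontal distance between plinth2 and plinth3 below 0.046 m))) and x of plinth3 in the frame of jig between -0.033 and -0.028 m and z of plinth3 in the frame of jig between 0.009 and 0.015 m and (y of plinth3 in the frame of jig between -0.023 and -0.0175 m or (y of plinth3 in the frame of jig between -0.064 and -0.0575 m and y of any of plinth1, plinth2 in the frame of jig above -0.023 m) or (y of plinth3 in the frame of jig between -0.105 and -0.0975 m and (horizontal distance between plinth3 and plinth1 below 0.046 m or horizontal distance between plinth3 and plinth2 below 0.046 m))) and value of joint flap above 1 rad), for 0.2 s.
2. the flap is fully shut (value of joint flap below 0.04 rad), for 0.2 s.
3. the pin is through both eyelets (x of pin_tip in the frame of eye_far above 0.012 m and x of pin in the frame of eye_near above -0.014 m and y of pin_tip in the frame of eye_far between -0.012 and 0.012 m and z of pin_tip in the frame of eye_far between -0.012 and 0.012 m and angle between the x axis of pin and the x axis of jig, either way round below 0.2 rad), for 0.2 s.
At the end, for the whole second after the job is handed in: Row: each plinth flat, square within 0.05 rad, 3 mm from the back fence at most; first within 3 mm of the side fence, second and third within 4 and 5 mm of their tight places. Flap within 0.04 rad of shut. Pin tip 12 mm past the far eyelet's centre, handle within 10 mm of the near one. All at rest (all of step 3 and x of plinth1 in the frame of jig between -0.033 and -0.028 m and z of plinth1 in the frame of jig between 0.009 and 0.015 m and angle between the x axis of each of plinth1, plinth2, plinth3 and the x axis of jig, either way round below 0.05 rad and angle between each of plinth1, plinth2, plinth3's own z axis and vertical below 0.05 rad and (y of plinth1 in the frame of jig between -0.023 and -0.0175 m or (y of plinth1 in the frame of jig between -0.064 and -0.0575 m and y of any of plinth2, plinth3 in the frame of jig above -0.023 m) or (y of plinth1 in the frame of jig between -0.105 and -0.0975 m and (horizontal distance between plinth1 and plinth2 below 0.046 m or horizontal distance between plinth1 and plinth3 below 0.046 m))) and x of plinth2 in the frame of jig between -0.033 and -0.028 m and z of plinth2 in the frame of jig between 0.009 and 0.015 m and (y of plinth2 in the frame of jig between -0.023 and -0.0175 m or (y of plinth2 in the frame of jig between -0.064 and -0.0575 m and y of any of plinth1, plinth3 in the frame of jig above -0.023 m) or (y of plinth2 in the frame of jig between -0.105 and -0.0975 m and (horizontal distance between plinth2 and plinth1 below 0.046 m or horizontal distance between plinth2 and plinth3 below 0.046 m))) and x of plinth3 in the frame of jig between -0.033 and -0.028 m and z of plinth3 in the frame of jig between 0.009 and 0.015 m and (y of plinth3 in the frame of jig between -0.023 and -0.0175 m or (y of plinth3 in the frame of jig between -0.064 and -0.0575 m and y of any of plinth1, plinth2 in the frame of jig above -0.023 m) or (y of plinth3 in the frame of jig between -0.105 and -0.0975 m and (horizontal distance between plinth3 and plinth1 below 0.046 m or horizontal distance between plinth3 and plinth2 below 0.046 m))) and value of joint flap below 0.04 rad and linear speed of each of plinth1, plinth2, plinth3, pin below 0.02 m/s); the robot touches nothing.
It fails at once if the clay figure is knocked over (angle between figure's own z axis and vertical above 0.6 rad).
It fails at once if the red paint pot is knocked over (angle between pot_red's own z axis and vertical above 0.6 rad).
It fails at once if the blue paint pot is knocked over (angle between pot_blue's own z axis and vertical above 0.6 rad).
It fails at once if the can is knocked over (angle between can's own z axis and vertical above 0.6 rad).
Of plinth1, plinth2, plinth3 only 2 to 3 are there at a start; the rules pass over those that are not, and their reading is None.
At some moment in a run one of plinth1, plinth2, plinth3, pin may be knocked a few centimetres aside while the robot is not near it.
Once in a run the grip may slacken for a moment while it holds something.
It also fails if it takes over 210 s, if anything falls off the work surface, if the arm or the gripper's body presses on something with over 40 N, if the wrist force passes 120 N, or if a joint passes its speed limit or range.

## Working session

There is one attempt and no reset: what is moved stays moved. The work goes in short steps, Python scripts to look and compute and a tool call to move; the robot and the scene stay as the last step left them, time stands still between calls to the robot, and variables do not carry over. Pictures are saved under pics/ and viewed, at most 14 in all, crops included, and the job is handed in when it is done.

Besides the shell and the picture viewer there is one more tool, called after ">>>" as a command line: name --argument value ..., lists and objects as JSON in quotes. servo_tool: Moves the arm, as the interface text tells. Its arguments: {"type":"object","properties":{"deltas":{"type":"array"},"fingers":{"type":"number"}},"required":["deltas"]}

```bash
mkdir -p pics; ls; cat > h.py <<'E'
import numpy as np,cv2
from plant import bot
from scipy.spatial.transform import Rotation as R
def cap(n,f=None):
    im=np.array(bot.capture(n)); 
    if f: cv2.imwrite('pics/'+f,im[:,:,::-1])
    return im
def cam(n):
    m=bot.camera_model(n); return np.array(m['mtx'],float),np.array(m['dist'],float),np.array(m['xyz'],float),m['rotation']
def rot(r):
    r=np.array(r,float); return r if r.shape==(3,3) else R.from_euler('xyz',r).as_matrix()
def ray(n,uv):
    K,d,t,r=cam(n); p=cv2.undistortPoints(np.array(uv,float).reshape(-1,1,2),K,d).reshape(-1,2)
    v=np.c_[p,np.ones(len(p))]@rot(r).T; return t,v
def plane(n,uv,z):
    t,v=ray(n,uv); return t+v*((z-t[2])/v[:,2])[:,None]
def proj(n,P):
    K,d,t,r=cam(n); M=rot(r).T; return cv2.projectPoints(np.array(P,float).reshape(-1,1,3),cv2.Rodrigues(M)[0],-M@t,K,d)[0].reshape(-1,2)
def tri(uv1,uv2,n1='top',n2='side'):
    a,u=ray(n1,[uv1]);b,v=ray(n2,[uv2]);u=u[0]/np.linalg.norm(u);v=v[0]/np.linalg.norm(v)
    s=np.linalg.lstsq(np.c_[u,-v],b-a,rcond=None)[0]; p=a+s[0]*u;q=b+s[1]*v
    return (p+q)/2,np.linalg.norm(p-q)
E
python3 - <<'E'
from h import *
for n in('top','side'):
    cap(n,n+'0.png'); print(n,bot.camera_model(n))
o=bot.get_obs(); print({k:o[k] for k in('time','tool_pos','tcp_rot','grip_width')})
E
```

```text
pics
top {'mtx': array([[483.76455174,   0.        , 318.63185056],
       [  0.        , 483.76455174, 193.94190375],
       [  0.        ,   0.        ,   1.        ]]), 'dist': array([-0.02614065,  0.        ,  0.        ,  0.        ,  0.        ]), 'xyz': array([ 303.2674443 ,   -2.58117166, 1593.94270254]), 'rotation': array([-3.01939789, -0.00315914, -1.55259159])}
side {'mtx': array([[435.71301092,   0.        , 317.48513743],
       [  0.        , 435.71301092, 203.71968322],
       [  0.        ,   0.        ,   1.        ]]), 'dist': array([-0.05315552,  0.        ,  0.        ,  0.        ,  0.        ]), 'xyz': array([377.5094471 , 840.76850065, 855.09704831]), 'rotation': array([-2.31516819, -0.00583422, -3.0027509 ])}
{'time': 0.1, 'tool_pos': array([ 172.46669218, -495.48806942,  226.11060641]), 'tcp_rot': array([-3.14024179e+00, -1.89797702e-04,  3.34846085e-01]), 'grip_width': 91.85406360531657}
```

View pics/top0.png

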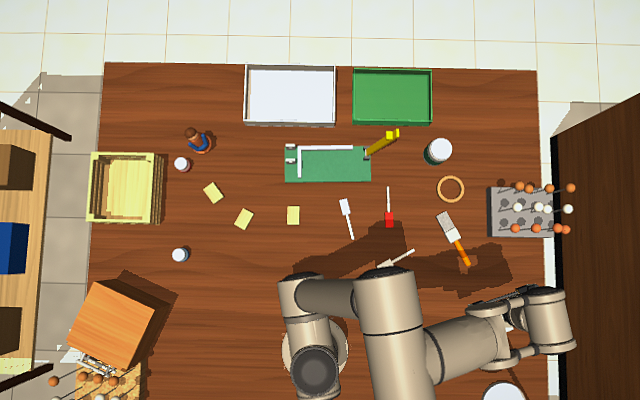

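View pics/side0.png

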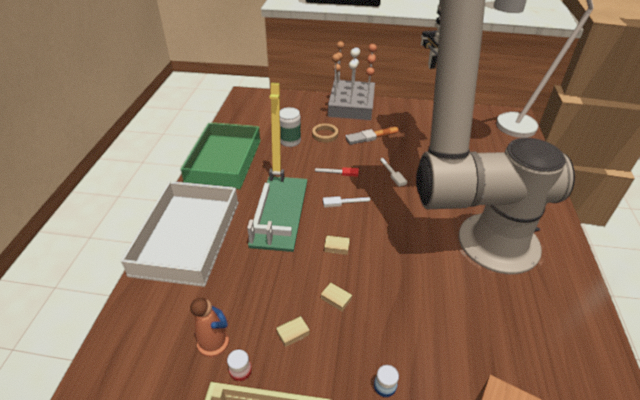

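The top view shows three light blocks at (213,193), (244,219), (293,215). The red pin handle is at (389,219), with its rod running up to (388,187). The green jig spans (284–371,144–183), with its corner and eyelets on the left, and the flap is open at the right. The side view agrees, with the jig at (278,212) and the pin handle at (350,171).

```bash
cat > seg.py <<'E'
from h import *
def comps(mask,amin=15):
    n,l,s,c=cv2.connectedComponentsWithStats(mask.astype(np.uint8)); return [(l==i,s[i],c[i]) for i in range(1,n) if s[i][4]>=amin]
def hsv(im): return cv2.cvtColor(im,cv2.COLOR_RGB2HSV)
def rect(m,n,z):
    cs,_=cv2.findContours(cv2.resize(m.astype(np.uint8),None,fx=8,fy=8,interpolation=cv2.INTER_NEAREST),0,2); c=max(cs,key=cv2.contourArea).reshape(-1,2)/8.-.44
    P=plane(n,c,z)[:,:2].astype(np.float32); return cv2.minAreaRect(P),P
E
python3 - <<'E'
from seg import *
im=cap('top'); h=hsv(im)
for u,v in((213,193),(244,219),(293,215),(330,165),(300,165),(389,219),(388,195),(330,148),(382,140),(288,160)): print((u,v),im[v,u],h[v,u])
wood=(h[...,0]>20)&(h[...,0]<32)&(h[...,1]>60)&(h[...,1]<150)&(h[...,2]>150)
for m,s,c in comps(wood):
    if 170<c[0]<320 and 170<c[1]<260: print('wood',s,c,rect(m,'top',20)[0], plane('top',[c],20))
g=(h[...,0]>55)&(h[...,0]<90)&(h[...,1]>80)
for m,s,c in comps(g,200):
    print('green',s,c,rect(m,'top',12)[0])
r=((h[...,0]<6)|(h[...,0]>174))&(h[...,1]>170)&(h[...,2]>100)
for m,s,c in comps(r): print('red',s,c,rect(m,'top',12)[0])
c=cv2.resize(im[130:245,275:415],None,fx=5.5,fy=5,interpolation=cv2.INTER_CUBIC); cv2.imwrite('pics/c1.png',c[:,:,::-1])
im=cap('side'); c=cv2.resize(im[160:260,230:370],None,fx=5.7,fy=5.7,interpolation=cv2.INTER_CUBIC); cv2.imwrite('pics/c2.png',c[:,:,::-1])
E
```

```text
(213, 193) [235 235 143] [ 30 100 235]
(244, 219) [235 239 146] [ 31  99 239]
(293, 215) [236 236 144] [ 30  99 236]
(330, 165) [ 91 167 113] [ 69 116 167]
(300, 165) [255 255 255] [  0   0 255]
(389, 219) [225  42  29] [  2 222 225]
(388, 195) [255 255 255] [  0   0 255]
(330, 148) [235 240 248] [108  13 248]
(382, 140) [167 132   0] [ 24 255 167]
(288, 160) [236 241 235] [ 55   6 241]
wood [203 182  20  22 165] [211.76969697 192.86060606] ((494.51116943359375, 343.8485412597656), (65.00274658203125, 44.44888687133789), 37.99249267578125) [[493.67291294 346.56329372  20.        ]]
wood [287 206   8  19 112] [290.05357143 214.8125    ] ((425.8288269042969, 86.44636535644531), (61.78915786743164, 25.72286033630371), 1.3875619173049927) [[426.33541156  87.8833787   20.        ]]
wood [296 207   4  17  44] [297.13636364 213.95454545] ((426.24566650390625, 63.616943359375), (55.18666076660156, 12.660197257995605), 1.3166171312332153) [[429.56799575  64.85984326  20.        ]]
wood [234 209  18  21 157] [242.47770701 218.20382166] ((410.76593017578125, 239.86465454101562), (43.81504821777344, 64.88167572021484), 62.046531677246094) [[412.36279385 242.6313457   20.        ]]
green [ 352   68   80   58 4285] [391.14819137  97.4277713 ] ((835.314453125, -245.15721130371094), (272.05810546875, 201.04757690429688), 89.81291961669922)
green [ 285  146   86   37 2495] [329.25571142 165.88336673] ((598.9730224609375, -31.558197021484375), (121.47734069824219, 285.54296875), 1.8227367401123047)
red [385 212   9  16 131] [388.67175573 219.78625954] ((417.5539855957031, -236.11956787109375), (52.50547409057617, 29.10873794555664), 0.11202584952116013)
```

View pics/c1.png

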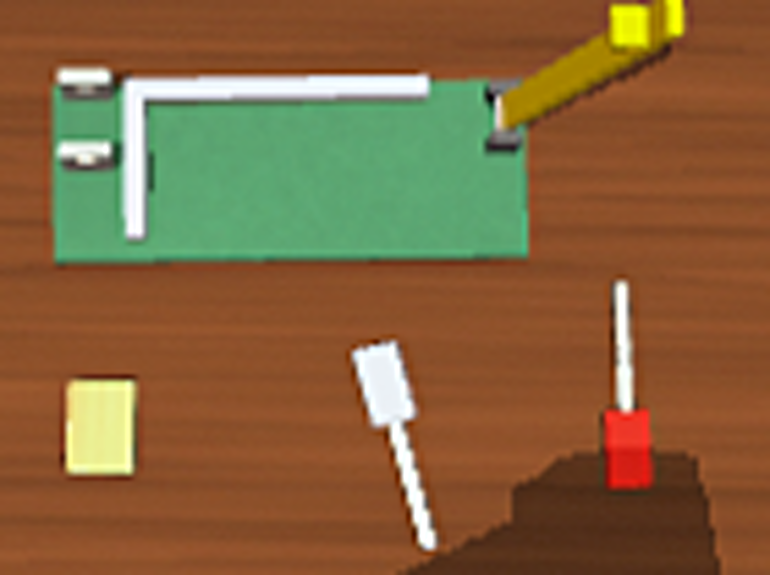

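View pics/c2.png

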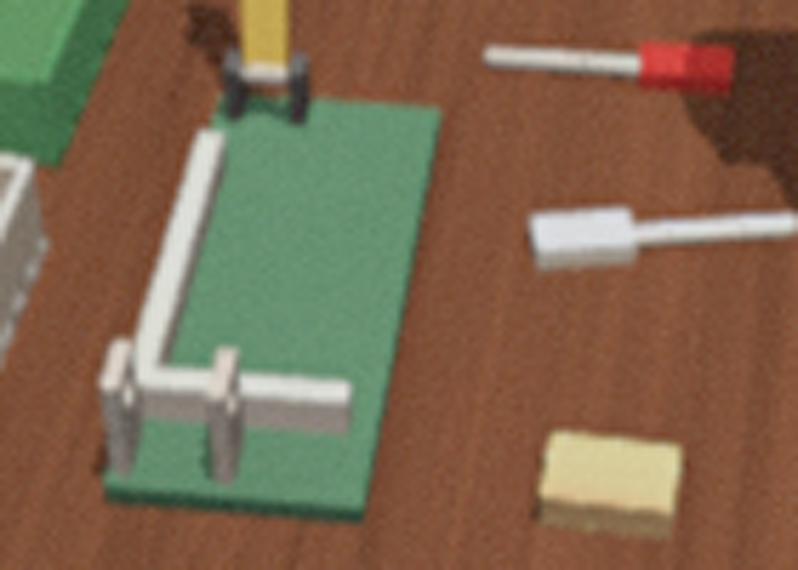

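The zoomed top crop shows the board's near edge at about y=260 in crop pixels, the L-shaped fences and both eyelets at upper left (85,80) and (85,155). It also shows the pin pointing away from the robot, and a grey pin-shaped decoy. The side crop confirms this, with the eyelets at (120,380) and (225,380). One refinement next, then I move.

```bash
cat > meas.py <<'E'
from seg import *
def up(sig,box,s=8):
    x0,y0,x1,y1=box; return cv2.resize(sig[y0:y1,x0:x1].astype(np.float32),None,fx=s,fy=s,interpolation=cv2.INTER_CUBIC)
def topix(c,box,s=8): return (c+.5)/s-.5+np.array(box[:2])
def blob(sig,box,th,n,z):
    cs,_=cv2.findContours((up(sig,box)>th).astype(np.uint8),0,2); c=max(cs,key=cv2.contourArea).reshape(-1,2)
    P=plane(n,topix(c,box),z)[:,:2].astype(np.float32); (cx,cy),(w,h),a=cv2.minAreaRect(P)
    if w<h: w,h,a=h,w,a+90
    a=(a+90)%180-90
    return np.round([cx,cy,w,h,a],1)
def edge(sig,th,lines,lo,hi,vert,n,z):
    pts=[]
    t=np.arange(lo,hi,.05)
    for l in lines:
        v=np.interp(t,np.arange(sig.shape[0 if vert else 1]),sig[:,l] if vert else sig[l,:])-th
        k=np.where(np.diff(np.sign(v))!=0)[0]
        if len(k): pts.append((l,t[k[0]]) if vert else (t[k[0]],l))
    P=plane(n,pts,z)[:,:2].astype(np.float32); vx,vy,x,y=cv2.fitLine(P,cv2.DIST_HUBER,0,.01,.01).ravel()
    return np.degrees(np.arctan2(vy,vx)),(x,y),len(P)
def blocks(im,boxes):
    s=np.minimum(im[...,0],im[...,1]).astype(float)
    return [blob(s,b,150,'top',18) for b in boxes]
E
python3 - <<'E'
from meas import *
im=cap('top').astype(float); g=im[...,1]-im[...,0]
for nm,a in dict(near=(range(290,366),176,190,True),left=(range(150,180),278,292,False),right=(range(160,181),364,378,False)).items(): print(nm,edge(g,20,*a,'top',12))
b=im[...,2]
print('sidefence outer/inner', edge(b,180,range(155,170),293,300,False,'top',34),edge(b,180,range(155,170),300,306,False,'top',34))
print('back inner/outer',edge(b,180,range(305,348),147,155,True,'top',34),edge(b,180,range(305,348),140,147,True,'top',34))
print(blocks(im,[(200,178,226,207),(230,203,258,233),(282,200,306,231)]))
r=im[...,0]-im[...,1]
print('handle',blob(r,(380,207,398,232),110,'top',12))
print('rod',blob(b,(382,183,394,211),120,'top',8))
s=cap('side').astype(float); print('handle side',blob(s[...,0]-s[...,1],(336,160,366,182),100,'side',8))
bs=s[...,2]; print('rod side',blob(bs,(310,163,340,178),120,'side',8))
E
```

```text
near (np.float32(-88.36943), (np.float32(540.5315), np.float32(-62.349693)), 76)
left (np.float32(1.7357991), (np.float32(603.77454), np.float32(111.99651)), 30)
right (np.float32(1.792642), (np.float32(575.1082), np.float32(-174.14035)), 21)
sidefence outer/inner (np.float32(1.3439034), (np.float32(596.99304), np.float32(68.971794)), 15) (np.float32(1.6228782), (np.float32(605.8664), np.float32(56.890873)), 15)
back inner/outer (np.float32(-87.76899), (np.float32(644.6626), np.float32(-25.52775)), 43) (np.float32(-88.03792), (np.float32(657.76154), np.float32(-27.285164)), 43)
[array([494.8, 344. ,  62. ,  41.5,  38.3]), array([411.2, 240.3,  62. ,  41.2, -27.8]), array([426.3,  79. ,  60.5,  40.7,   1.1])]
handle [ 418.7 -235.3   52.    27.4    2.2]
rod [ 488.6 -233.2   81.9    9.9    1.2]
handle side [ 420.4 -235.9   49.5   36.6    7.4]
rod side [ 491.9 -230.5   78.8   17.3    1.9]
```

```bash
cat > go.py <<'E'
import sys
from h import *
C=np.array([642.1,57.8]);Y=np.radians(1.75)
u=np.array([np.cos(Y),np.sin(Y)]);v=np.array([-u[1],u[0]])
def J(x,y): return C+x*u+y*v
def tojig(p): d=np.array(p)[:2]-C; return np.array([d@u,d@v])
def go(x,y,z,yaw,cur=None):
    o=bot.get_obs(); p,r=(np.array(o['tool_pos']),R.from_euler('xyz',o['tcp_rot'])) if cur is None else (np.array(cur[:3]),R.from_euler('xyz',[np.pi,0,np.radians(cur[3])]))
    t=R.from_euler('xyz',[np.pi,0,np.radians(yaw)])
    print('turn(deg)',np.round(np.degrees((r.inv()*t).as_rotvec()),1),'then shift mm',np.round(t.inv().apply(np.array([x,y,z])-p),1))
    return x,y,z,yaw
E
python3 - <<'E'
from go import *
go(426.3,79,200,91.1)
E
```

```text
turn(deg) [ -0.   -0.  -71.9] then shift mm [569.8 264.8  26.5]
```

>>> servo_tool --deltas '[[[0,0,0],[0,0,-9]],[[0,0,0],[0,0,-9]],[[0,0,0],[0,0,-9]],[[0,0,0],[0,0,-9]],[[0,0,0],[0,0,-9]],[[0,0,0],[0,0,-9]],[[0,0,0],[0,0,-9]],[[0,0,0],[0,0,-9]],[[0,0.04,0],[0,0,0]],[[0,0.04,0],[0,0,0]],[[0.05,0.02,0],[0,0,0]],[[0.05,0.02,0],[0,0,0]],[[0.05,0.02,0],[0,0,0]],[[0.05,0.02,0],[0,0,0]],[[0.05,0.02,0],[0,0,0]],[[0.05,0.02,0],[0,0,0]],[[0.05,0.02,0],[0,0,0]],[[0.05,0.02,0],[0,0,0]]]' --fingers 1

```text
time: 2.55
tool_pos: [404.6, -89.4, 226.9]
tcp_rot: [3.141, 0.0, 1.591]
contact_force: [1.8, -0.1, 0.5]
grip_width: 91.9
finger_force: 0.0
```

```bash
python3 - <<'E'
from go import *
go(426.3,79,150,91.1)
E
```

```text
turn(deg) [0.  0.  0.1] then shift mm [167.9  24.9  76.9]
```

>>> servo_tool --deltas '[[[0.042,0.006,0.02],[0,0,0]],[[0.042,0.006,0.02],[0,0,0]],[[0.042,0.006,0.02],[0,0,0]],[[0.042,0.007,0.02],[0,0,0]],[[0,0,0.04],[0,0,0]],[[0,0,0.04],[0,0,0]],[[0,0,0],[0,0,0]],[[0,0,0],[0,0,0]]]'

```text
time: 3.55
tool_pos: [426.6, 77.4, 67.8]
tcp_rot: [3.14, 0.0, 1.591]
contact_force: [-0.2, 0.2, 0.9]
grip_width: 91.9
finger_force: 0.0
```

```bash
python3 - <<'E'
from go import *
go(426.3,79,4,91.1)
p=J(-62,-25); go(p[0],p[1],75,91.75,(426.3,79,75,91.1)); print(p)
E
```

```text
turn(deg) [0.1 0.  0.1] then shift mm [ 1.6 -0.3 63.8]
turn(deg) [ 0.   0.  -0.7] then shift mm [-52.8 153.1   0. ]
[580.8923802   30.91827241]
```

>>> servo_tool --deltas '[[[0.0015,0,0.03],[0,0,0]],[[0,0,0.02],[0,0,0]],[[0,0,0.013],[0,0,0]],[[0,0,0],[0,0,0]]]'

```text
time: 4.05
tool_pos: [426.1, 78.9, 4.0]
tcp_rot: [3.141, 0.0, 1.591]
contact_force: [-0.0, 0.6, 0.1]
grip_width: 91.2
finger_force: 0.0
```

>>> servo_tool --deltas '[[[0,0,0],[0,0,0]],[[0,0,0],[0,0,0]],[[0,0,0],[0,0,0]],[[0,0,0],[0,0,0]],[[0,0,0],[0,0,0]],[[0,0,-0.02],[0,0,0]],[[0,0,-0.025],[0,0,0]],[[0,0,-0.025],[0,0,0]],[[0,0,0],[0,0,0]]]' --fingers 0

```text
time: 5.18
tool_pos: [426.7, 79.0, 74.9]
tcp_rot: [3.138, 0.0, 1.591]
contact_force: [-0.4, -0.2, -0.6]
grip_width: 59.6
finger_force: 29.9
```

```bash
python3 - <<'E'
from go import *
p=J(-62,-25); go(p[0],p[1],75,91.75); print(p)
E
```

```text
turn(deg) [ 0.2  0.  -0.6] then shift mm [-5.280e+01  1.526e+02 -1.000e-01]
[580.8923802   30.91827241]
```

>>> servo_tool --deltas '[[[-0.013,0.038,0],[0,0,-0.6]],[[-0.013,0.038,0],[0,0,0]],[[-0.013,0.038,0],[0,0,0]],[[-0.014,0.038,0],[0,0,0]],[[0,0,0.025],[0,0,0]],[[0,0,0.02],[0,0,0]],[[0,0,0.012],[0,0,0]],[[0,0,0],[0,0,0]]]'

```text
time: 6.18
tool_pos: [578.5, 30.4, 15.5]
tcp_rot: [-3.14, -0.0, 1.602]
contact_force: [-0.8, 0.0, -0.2]
grip_width: 59.9
finger_force: 29.9
```

```bash
python3 - <<'E'
from go import *
p=J(-62,-25); go(p[0],p[1],16.5,91.75); o=bot.get_obs();print(o['tool_pos'],o['contact_force'],o['grip_width'],tojig(o['tool_pos']))
E
```

```text
turn(deg) [-0.1 -0.   0. ] then shift mm [ 0.5  2.4 -1. ]
[578.48213138  30.36346765  15.46943385] [-0.80146914  0.01163148 -0.23635393] 59.851384333446845 [-64.42606757 -25.48094058]
```

>>> servo_tool --deltas '[[[0,0,0],[0,0,0]],[[0,0,0],[0,0,0]],[[0,0,0],[0,0,0]],[[0,0,-0.03],[0,0,0]],[[0,0,-0.04],[0,0,0]],[[0,0,-0.015],[0,0,9.5]],[[0,0,0],[0,0,10]],[[0,0,0],[0,0,10]],[[0,0,0],[0,0,0]]]' --fingers 0.8

```text
time: 7.3
tool_pos: [579.2, 30.3, 101.9]
tcp_rot: [3.141, -0.0, 1.089]
contact_force: [-0.8, 0.2, -0.6]
grip_width: 73.2
finger_force: 0.0
```

```bash
python3 - <<'E'
from go import *
from meas import *
im=cap('top'); print(blocks(im,[(200,178,226,207),(230,203,258,233)]))
go(411.2,240.3,100,62.2)
E
```

```text
[array([494.8, 344. ,  61.9,  41.6,  38.4]), array([411.2, 240.3,  62. ,  41.2, -27.8])]
turn(deg) [0.  0.  0.3] then shift mm [ 107.4 -246.5    1.8]
```

>>> servo_tool --deltas '[[[0.018,-0.041,0],[0,0,0]],[[0.018,-0.041,0],[0,0,0]],[[0.018,-0.041,0],[0,0,0]],[[0.018,-0.041,0],[0,0,0]],[[0.018,-0.041,0],[0,0,0]],[[0.018,-0.041,0],[0,0,0]],[[0,0,0.03],[0,0,0]],[[0,0,0.02],[0,0,0]],[[0,0,0],[0,0,0]],[[0,0,0],[0,0,0]]]' --fingers 1

```text
time: 8.6
tool_pos: [412.1, 240.5, 52.3]
tcp_rot: [3.141, -0.001, 1.088]
contact_force: [1.6, -0.2, 0.3]
grip_width: 91.7
finger_force: 0.0
```

```bash
python3 - <<'E'
from go import *
go(411.2,240.3,4,62.2)
E
```

```text
turn(deg) [ 0.  -0.   0.2] then shift mm [-0.6 -0.8 48.3]
```

>>> servo_tool --deltas '[[[0,-0.001,0.024],[0,0,0]],[[0,0,0.016],[0,0,0]],[[0,0,0.008],[0,0,0]],[[0,0,0],[0,0,0]]]'

```text
time: 9.1
tool_pos: [411.0, 240.8, 3.9]
tcp_rot: [3.141, -0.0, 1.087]
contact_force: [-0.5, -0.2, -0.0]
grip_width: 92.0
finger_force: 0.0
```

>>> servo_tool --deltas '[[[0,0,0],[0,0,0]],[[0,0,0],[0,0,0]],[[0,0,0],[0,0,0]],[[0,0,0],[0,0,0]],[[0,0,0],[0,0,0]],[[0,0,-0.02],[0,0,0]],[[0,0,-0.025],[0,0,0]],[[0,0,-0.025],[0,0,-9.5]],[[0,0,0],[0,0,-10]],[[0,0,0],[0,0,-10]],[[0,0,0],[0,0,0]]]' --fingers 0

```text
time: 10.48
tool_pos: [410.6, 240.8, 73.6]
tcp_rot: [-3.141, 0.0, 1.6]
contact_force: [0.1, 0.4, -0.0]
grip_width: 59.8
finger_force: 30.0
```

```bash
python3 - <<'E'
from go import *
p=J(-64,-71); go(p[0],p[1],75,91.75)
E
```

```text
turn(deg) [-0.   0.  -0.1] then shift mm [-260.9  161.8   -1.4]
```

>>> servo_tool --deltas '[[[-0.043,0.027,0],[0,0,0]],[[-0.043,0.027,0],[0,0,0]],[[-0.043,0.027,0],[0,0,0]],[[-0.044,0.027,0],[0,0,0]],[[-0.044,0.027,0],[0,0,0]],[[-0.044,0.027,0],[0,0,0]],[[0,0,0.02],[0,0,0]],[[0,0,0],[0,0,0]],[[0,0,0],[0,0,0]]]'

```text
time: 11.6
tool_pos: [580.6, -14.5, 53.9]
tcp_rot: [-3.141, -0.0, 1.601]
contact_force: [-0.6, -0.6, -0.8]
grip_width: 59.9
finger_force: 30.0
```

```bash
python3 - <<'E'
from go import *
p=J(-64,-71); go(p[0],p[1],16.5,91.75)
E
```

```text
turn(deg) [-0. -0. -0.] then shift mm [-0.6 -0.3 37.4]
```

Lower, release, rise, turn for the last block (yaw 128.4 → 36.6° about −z).

>>> servo_tool --deltas '[[[-0.001,0,0.02],[0,0,0]],[[0,0,0.012],[0,0,0]],[[0,0,0.006],[0,0,0]],[[0,0,0],[0,0,0]]]'

```text
time: 12.1
tool_pos: [581.0, -15.8, 16.1]
tcp_rot: [3.141, 0.0, 1.602]
contact_force: [0.1, -0.4, -0.5]
grip_width: 60.0
finger_force: 30.0
```

>>> servo_tool --deltas '[[[0,0,0],[0,0,0]],[[0,0,0],[0,0,0]],[[0,0,0],[0,0,0]],[[0,0,-0.03],[0,0,0]],[[0,0,-0.04],[0,0,0]],[[0,0,-0.015],[0,0,-9]],[[0,0,0],[0,0,-9]],[[0,0,0],[0,0,-9]],[[0,0,0],[0,0,-9.5]],[[0,0,0],[0,0,0]]]' --fingers 0.8

```text
time: 13.35
tool_pos: [580.8, -16.0, 100.7]
tcp_rot: [-3.142, 0.0, 2.237]
contact_force: [0.1, -0.2, 0.4]
grip_width: 73.7
finger_force: 0.0
```

```bash
python3 - <<'E'
from go import *
from meas import *
im=cap('top'); b=blocks(im,[(200,178,226,207)])[0]; print(b)
go(b[0],b[1],100,b[4]+90)
E
```

```text
[494.8 344.   61.9  41.5  38.3]
turn(deg) [-0.   0.  -0.2] then shift mm [335.8 155.6   0.7]
```

>>> servo_tool --deltas '[[[0.042,0.0195,0],[0,0,0]],[[0.042,0.0195,0],[0,0,0]],[[0.042,0.0195,0],[0,0,0]],[[0.042,0.0195,0],[0,0,0]],[[0.042,0.0195,0],[0,0,0]],[[0.042,0.0195,0],[0,0,0]],[[0.042,0.0195,0],[0,0,0]],[[0.042,0.0195,0],[0,0,0]],[[0,0,0.03],[0,0,0]],[[0,0,0.02],[0,0,0]],[[0,0,0],[0,0,0]],[[0,0,0],[0,0,0]]]' --fingers 1

```text
time: 14.9
tool_pos: [495.7, 344.5, 51.5]
tcp_rot: [3.14, 0.0, 2.237]
contact_force: [-0.7, 0.2, 1.1]
grip_width: 91.7
finger_force: 0.0
```

```bash
python3 - <<'E'
from go import *
go(494.8,344,4,128.3)
E
```

```text
turn(deg) [ 0.1  0.  -0.1] then shift mm [ 0.1 -1.  47.5]
```

>>> servo_tool --deltas '[[[0,-0.001,0.024],[0,0,0]],[[0,0,0.016],[0,0,0]],[[0,0,0.007],[0,0,0]],[[0,0,0],[0,0,0]]]'

```text
time: 15.4
tool_pos: [494.4, 343.7, 3.6]
tcp_rot: [-3.141, 0.0, 2.239]
contact_force: [0.0, 0.0, -0.1]
grip_width: 92.0
finger_force: 0.0
```

>>> servo_tool --deltas '[[[0,0,0],[0,0,0]],[[0,0,0],[0,0,0]],[[0,0,0],[0,0,0]],[[0,0,0],[0,0,0]],[[0,0,0],[0,0,0]],[[0,0,-0.02],[0,0,0]],[[0,0,-0.03],[0,0,0]],[[0,0,-0.04],[0,0,9]],[[0,0,0],[0,0,9]],[[0,0,0],[0,0,9]],[[0,0,0],[0,0,9.5]],[[0,0,0],[0,0,0]]]' --fingers 0

```text
time: 16.9
tool_pos: [494.1, 343.7, 93.5]
tcp_rot: [-3.141, 0.0, 1.603]
contact_force: [1.0, -0.1, -0.6]
grip_width: 59.7
finger_force: 3.0
```

```bash
python3 - <<'E'
from go import *
p=J(-64,-117); go(p[0],p[1],95,91.75)
E
```

```text
turn(deg) [-0.   0.   0.1] then shift mm [-407.3   75.2   -1.5]
```

>>> servo_tool --deltas '[[[0,0,0],[0,0,0]],[[0,0,0],[0,0,0]],[[0,0,0],[0,0,0]],[[0,0,0],[0,0,0]]]' --fingers 0

```text
time: 17.4
tool_pos: [494.3, 343.8, 93.7]
tcp_rot: [-3.142, 0.0, 1.602]
contact_force: [0.3, 0.3, -0.3]
grip_width: 59.9
finger_force: 30.0
```

```bash
python3 - <<'E'
from h import *
a=cap('top');b=cap('side')
p=proj('side',[[494,344,90]])[0].astype(int); q=proj('top',[[494,344,20]])[0].astype(int); print(p,q)
x,y=max(p[0]-50,0),max(p[1]-50,0)
c=np.hstack([cv2.resize(a[q[1]-45:q[1]+45,q[0]-45:q[0]+45],(390,390)),cv2.resize(b[y:y+100,x:x+100],(390,390))])
cv2.imwrite('pics/c3.png',c[:,:,::-1])
E
```

```text
[292 309] [212 192]
```

View pics/c3.png

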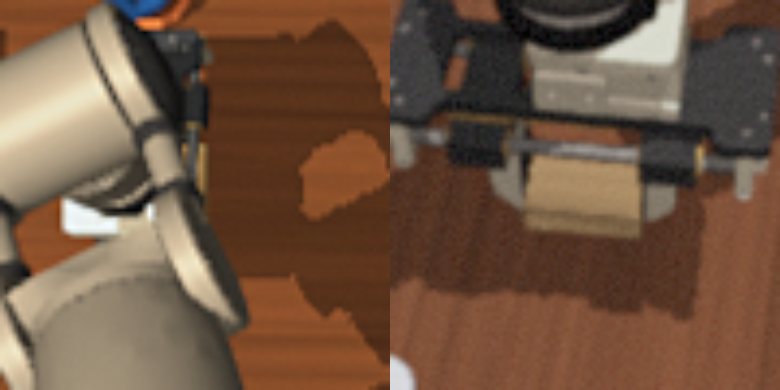

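The crop shows the block still held at about (583,195) in crop pixels, upright but slipped a few mm below the fingertips. I'll carry on and lower it by feel.

>>> servo_tool --deltas '[[[-0.041,0.0075,0],[0,0,0]],[[-0.041,0.0075,0],[0,0,0]],[[-0.041,0.0075,0],[0,0,0]],[[-0.041,0.0075,0],[0,0,0]],[[-0.041,0.0075,0],[0,0,0]],[[-0.041,0.0075,0],[0,0,0]],[[-0.041,0.0075,0],[0,0,0]],[[-0.041,0.0075,0],[0,0,0]],[[-0.041,0.0075,0],[0,0,0]],[[-0.038,0.0075,0],[0,0,0]],[[0,0,0],[0,0,0]],[[0,0,0.02],[0,0,0]],[[0,0,0.02],[0,0,0]],[[0,0,0],[0,0,0]]]'

```text
time: 19.25
tool_pos: [580.7, -59.6, 52.4]
tcp_rot: [-3.138, -0.001, 1.603]
contact_force: [-0.4, -0.1, -0.3]
grip_width: 59.3
finger_force: 30.0
```

```bash
python3 - <<'E'
from h import *
from go import *
p=J(-64,-117); go(p[0],p[1],33,91.75)
a=cap('top');b=cap('side')
x,y=230,160
c=np.hstack([cv2.resize(a[135:195,275:375],(400,240)),cv2.resize(b[y:y+100,x:x+100],(390,240))])
cv2.imwrite('pics/c4.png',c[:,:,::-1])
E
```

```text
turn(deg) [-0.2 -0.1  0.1] then shift mm [-1.5  1.  19.4]
```

View pics/c4.png

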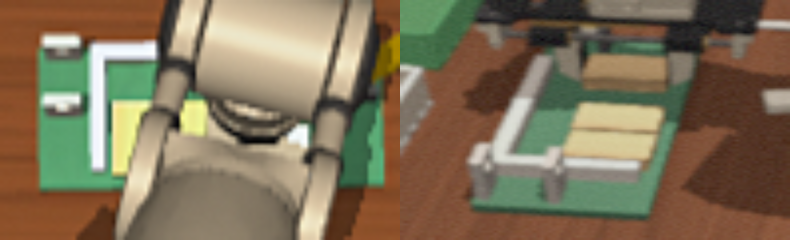

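The side crop shows blocks A and B side by side on the board at about (615,130), with the third held above at (625,70).

>>> servo_tool --deltas '[[[-0.0015,0.001,0.015],[0,0,0]],[[0,0,0.008],[0,0,0]],[[0,0,0],[0,0,0]],[[0,0,0.003],[0,0,0]],[[0,0,0],[0,0,0]]]'

```text
time: 19.98
tool_pos: [583.0, -62.2, 27.7]
tcp_rot: [-3.142, 0.0, 1.602]
contact_force: [0.5, 0.7, -0.9]
grip_width: 59.6
finger_force: 30.0
```

>>> servo_tool --deltas '[[[0,0,0.003],[0,0,0]],[[0,0,0],[0,0,0]]]'

```text
time: 20.23
tool_pos: [582.9, -62.2, 24.5]
tcp_rot: [-3.141, 0.0, 1.602]
contact_force: [0.4, 0.3, -0.1]
grip_width: 59.9
finger_force: 30.0
```

>>> servo_tool --deltas '[[[0,0,0.0025],[0,0,0]],[[0,0,0],[0,0,0]]]'

```text
time: 20.48
tool_pos: [582.9, -62.2, 22.0]
tcp_rot: [-3.141, -0.0, 1.602]
contact_force: [-0.7, -0.4, -0.6]
grip_width: 60.1
finger_force: 30.0
```

>>> servo_tool --deltas '[[[0,0,0.0015],[0,0,0]],[[0,0,0],[0,0,0]]]'

```text
time: 20.72
tool_pos: [582.9, -62.2, 20.6]
tcp_rot: [-3.141, 0.0, 1.602]
contact_force: [-0.1, -0.3, -0.3]
grip_width: 59.8
finger_force: 30.0
```

>>> servo_tool --deltas '[[[0,0,0.0015],[0,0,0]],[[0,0,0],[0,0,0]]]'

```text
time: 20.98
tool_pos: [582.9, -62.2, 19.1]
tcp_rot: [-3.141, 0.0, 1.602]
contact_force: [0.1, 0.7, -1.1]
grip_width: 59.7
finger_force: 30.0
```

>>> servo_tool --deltas '[[[0,0,0.0015],[0,0,0]],[[0,0,0],[0,0,0]]]'

```text
time: 21.22
tool_pos: [582.9, -62.2, 17.5]
tcp_rot: [-3.141, 0.0, 1.602]
contact_force: [0.1, -0.4, -1.2]
grip_width: 59.5
finger_force: 30.0
```

>>> servo_tool --deltas '[[[0,0,0],[0,0,0]],[[0,0,0],[0,0,0]],[[0,0,0],[0,0,0]],[[0,0,-0.03],[0,0,0]],[[0,0,-0.03],[0,0,0]],[[0,-0.04,-0.01],[0,0,0]],[[0,-0.04,0],[0,0,0]],[[0,-0.04,0],[0,0,0]],[[0,-0.04,0],[0,0,0]],[[0,0,0],[0,0,0]]]' --fingers 0.8

```text
time: 22.48
tool_pos: [420.6, -66.8, 87.8]
tcp_rot: [-3.14, -0.001, 1.601]
contact_force: [0.1, -0.2, 0.9]
grip_width: 73.6
finger_force: 0.0
```

```bash
cat > row.py <<'E'
from go import *
from meas import *
def row(f=None):
    a=cap('top').astype(float); s=cap('side')
    if f:
        c=np.hstack([cv2.resize(a[135:195,275:375].astype(np.uint8),(400,300),interpolation=cv2.INTER_CUBIC),cv2.resize(s[160:250,240:330],(400,300),interpolation=cv2.INTER_CUBIC)]); cv2.imwrite('pics/'+f,c[:,:,::-1])
    box=(294,146,360,186); sig=a[...,0]-a[...,2]  # yellowish
    cs,_=cv2.findContours((up(sig,box)>45).astype(np.uint8),0,2)
    for c in cs:
        if cv2.contourArea(c)<3000: continue
        P=plane('top',topix(c.reshape(-1,2),box),31)[:,:2]; Q=np.array([tojig(p) for p in P]).astype(np.float32)
        print('blk jig',np.round(cv2.minAreaRect(Q)[0],1),np.round(cv2.minAreaRect(Q)[1],1),round(cv2.minAreaRect(Q)[2],1),'min',Q.min(0),'max',Q.max(0))
E
python3 - <<'E'
from row import *
row('c5.png')
p=J(-90,-150); go(p[0],p[1],80,91.75); print(bot.get_obs()['tool_pos'])
E
```

```text
blk jig [-114.5  -30.6] [109.4  12.4] 89.7 min [-120.96837   -85.312965] max [-108.61485    24.110966]
blk jig [-66.5 -25.9] [39.8 61.5] 89.3 min [-97.42587 -46.11538] max [-35.569836   -5.8552775]
blk jig [-66.4 -71.8] [39.7 62.7] 89.3 min [-97.9579  -91.63294] max [-34.850174 -51.724243]
blk jig [ -65.3 -118.9] [61.6 41.1] 0.2 min [ -96.13743 -139.44579] max [-34.552353 -98.24418 ]
turn(deg) [0.1 0.  0. ] then shift mm [-31.4 131.9   8.2]
[423.93080938 -67.47289689  88.20434571]
```

View pics/c5.png

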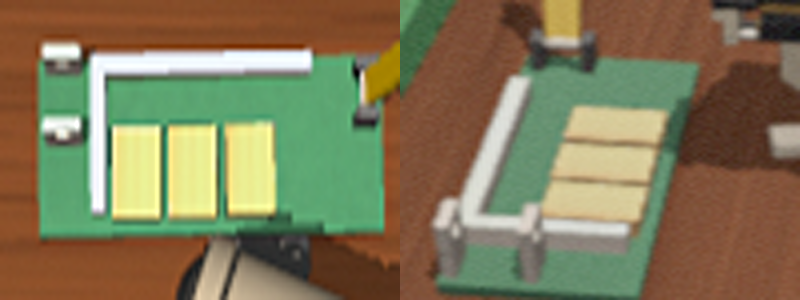

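The top crop shows three blocks parallel with small gaps, x centres at (136,170), (190,170), (250,170) in the crop, about 36 mm short of the back fence. First I push them sideways with shut fingers.

```bash
python3 - <<'E'
from go import *
p=J(-66,-158); go(p[0],p[1],80,91.75)
E
```

```text
turn(deg) [0.1 0.  0. ] then shift mm [-39.4 155.9   8.2]
```

>>> servo_tool --deltas '[[[-0.04,0,0],[0,0,0]],[[0,0.04,0],[0,0,0]],[[0,0.04,0],[0,0,0]],[[0,0.04,0],[0,0,0]],[[0,0.036,0],[0,0,0]],[[0,0,0.03],[0,0,0]],[[0,0,0.025],[0,0,0]],[[0,0,0.014],[0,0,0]],[[0,0,0],[0,0,0]],[[0.008,0,0],[0,0,0]],[[0.008,0,0],[0,0,0]],[[0.005,0,0],[0,0,0]],[[0.003,0,0],[0,0,0]],[[0,0,0],[0,0,0]]]' --fingers 0

```text
time: 24.32
tool_pos: [579.5, -78.0, 18.9]
tcp_rot: [3.141, -0.0, 1.602]
contact_force: [-0.8, -0.6, 0.3]
grip_width: 0.6
finger_force: 0.0
```

```bash
python3 - <<'E'
from go import *
print(tojig(bot.get_obs()['tool_pos']),bot.get_obs()['grip_width'])
E
```

```text
[ -66.7073562  -133.82028548] 0.5963001841150547
```

>>> servo_tool --deltas '[[[0.003,0,0],[0,0,0]],[[0,0,0],[0,0,0]]]'

```text
time: 24.58
tool_pos: [579.3, -75.2, 18.7]
tcp_rot: [-3.141, -0.0, 1.602]
contact_force: [0.1, 0.2, 0.3]
grip_width: 0.1
finger_force: 0.0
```

>>> servo_tool --deltas '[[[0.0015,0,0],[0,0,0]],[[0,0,0],[0,0,0]]]'

```text
time: 24.82
tool_pos: [579.6, -74.7, 18.7]
tcp_rot: [3.141, 0.001, 1.602]
contact_force: [0.7, -4.8, 0.4]
grip_width: 0.5
finger_force: 2.5
```

>>> servo_tool --deltas '[[[0.001,0,0],[0,0,0]],[[0,0,0],[0,0,0]]]'

```text
time: 25.08
tool_pos: [579.6, -74.7, 18.8]
tcp_rot: [3.141, 0.003, 1.602]
contact_force: [-0.4, -9.0, -1.5]
grip_width: 0.5
finger_force: 4.5
```

>>> servo_tool --deltas '[[[-0.02,0,0],[0,0,0]],[[0,0,-0.025],[0,0,0]],[[0,-0.028,-0.005],[0,0,0]],[[0,-0.03,0],[0,0,0]],[[0.025,0,0],[0,0,0]],[[0.025,0,0.01],[0,0,0]],[[0,0,0.02],[0,0,0]],[[0,0,0],[0,0,0]],[[0,0.008,0],[0,0,0]],[[0,0.008,0],[0,0,0]],[[0,0.008,0],[0,0,0]],[[0,0.008,0],[0,0,0]],[[0,0.006,0],[0,0,0]],[[0,0,0],[0,0,0]]]'

```text
time: 26.82
tool_pos: [559.2, -43.9, 19.1]
tcp_rot: [3.141, 0.001, 1.602]
contact_force: [-1.9, -2.5, 4.2]
grip_width: 0.7
finger_force: 1.7
```

```bash
python3 - <<'E'
from go import *
print(tojig(bot.get_obs()['tool_pos']),bot.get_obs()['contact_force'])
E
```

```text
[-85.93102993 -99.15849107] [-1.89307545 -2.49744369  4.18754363]
```

>>> servo_tool --deltas '[[[0,0.004,0],[0,0,0]],[[0,0,0],[0,0,0]]]'

```text
time: 27.08
tool_pos: [562.7, -43.6, 19.0]
tcp_rot: [3.141, 0.0, 1.602]
contact_force: [-2.2, -3.3, 5.6]
grip_width: 0.3
finger_force: 2.6
```

>>> servo_tool --deltas '[[[0,0.002,0],[0,0,0]],[[0,0,0],[0,0,0]]]'

```text
time: 27.32
tool_pos: [564.3, -43.7, 18.9]
tcp_rot: [-3.141, 0.001, 1.602]
contact_force: [-2.9, -5.0, 5.9]
grip_width: 0.2
finger_force: 3.4
```

>>> servo_tool --deltas '[[[0,0.0015,0],[0,0,0]],[[0,0,0],[0,0,0]]]'

```text
time: 27.58
tool_pos: [565.7, -43.8, 18.9]
tcp_rot: [-3.141, 0.001, 1.602]
contact_force: [-3.6, -4.9, 5.3]
grip_width: 0.6
finger_force: 3.4
```

```bash
python3 - <<'E'
from row import *
print(tojig(bot.get_obs()['tool_pos']))
row('c6.png')
E
```

```text
[-79.42040641 -99.27036508]
blk jig [-82.3 -48.4] [26.4 53.4] 65.2 min [-103.47996   -66.211235] max [-54.375782 -29.884602]
blk jig [-78.6  -5.3] [45.9 91.9] 79.1 min [-120.264885  -27.219578] max [-34.83243   24.110966]
blk jig [ -37.  -106.4] [101.1  36.6] 78.5 min [ -63.84167 -159.20792] max [ -9.42277 -56.38357]
blk jig [ -23.5 -177. ] [18.2 64.8] 76.1 min [ -55.450397 -190.81932 ] max [   8.947628 -161.62337 ]
blk jig [  -5.6 -114.9] [103.  34.] 89.3 min [ -23.107542 -166.54385 ] max [ 11.92817  -63.410763]
```

View pics/c6.png

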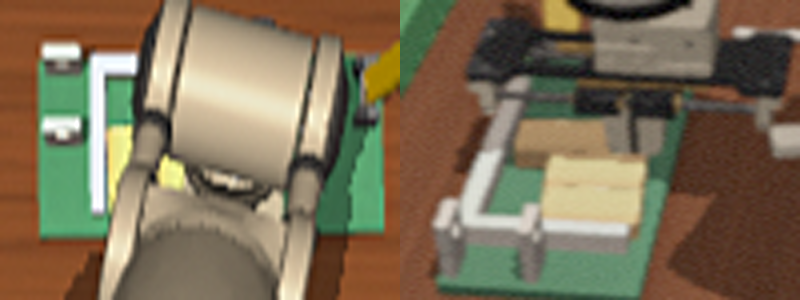

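The side crop shows the third block pushed ahead of the other two, nearly at the back fence.

>>> servo_tool --deltas '[[[0,0.0015,0],[0,0,0]],[[0,0,0],[0,0,0]]]'

```text
time: 27.92
tool_pos: [567.3, -43.8, 18.9]
tcp_rot: [-3.141, 0.001, 1.602]
contact_force: [-4.0, -5.4, 4.9]
grip_width: 0.5
finger_force: 3.2
```

>>> servo_tool --deltas '[[[0,0.0015,0],[0,0,0]],[[0,0,0],[0,0,0]]]'

```text
time: 28.18
tool_pos: [568.8, -43.7, 18.9]
tcp_rot: [-3.141, 0.001, 1.602]
contact_force: [-2.4, -4.5, 4.3]
grip_width: 0.4
finger_force: 3.0
```

>>> servo_tool --deltas '[[[0,-0.02,0],[0,0,0]],[[0,-0.02,0],[0,0,0]],[[0,0,-0.04],[0,0,0]],[[0,-0.04,-0.03],[0,0,0]],[[0,-0.04,0],[0,0,0]],[[0,-0.04,0],[0,0,0]],[[0,0,0],[0,0,0]],[[0,0,0],[0,0,0]]]'

```text
time: 29.18
tool_pos: [410.2, -48.2, 89.0]
tcp_rot: [3.14, 0.0, 1.602]
contact_force: [0.8, -1.1, 0.3]
grip_width: 0.5
finger_force: 0.0
```

```bash
python3 - <<'E'
from row import *
print(tojig(bot.get_obs()['tool_pos']))
row('c7.png')
E
```

```text
[-234.9903716  -98.8334313]
blk jig [-114.8  -83.5] [215.1  12.4] 89.3 min [-122.283195 -191.10292 ] max [-108.73573    24.110966]
blk jig [-48.3 -61.8] [ 87. 122.] 6.9 min [ -97.46537 -122.65559] max [-0.79201436 -0.9669246 ]
```

View pics/c7.png

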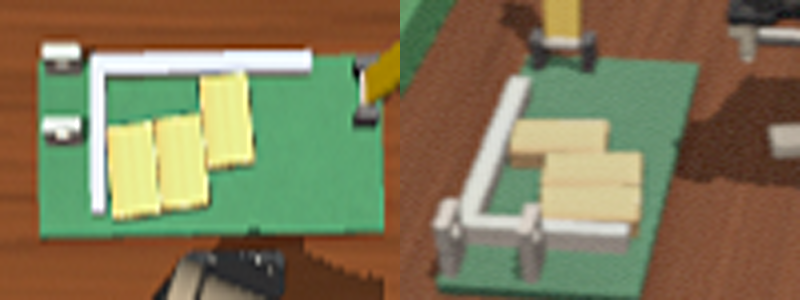

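The top crop shows C at the back fence but turned about 5°, with A and B also slightly turned. I push B and A forward, then square up sideways.

>>> servo_tool --deltas '[[[0.037,0.037,0],[0,0,0]],[[0,0.038,0.02],[0,0,0]],[[0,0.038,0.025],[0,0,0]],[[0,0,0.025],[0,0,0]],[[0,0,0],[0,0,0]],[[0,0.008,0],[0,0,0]],[[0,0.008,0],[0,0,0]],[[0,0.008,0],[0,0,0]],[[0,0.008,0],[0,0,0]],[[0,0.006,0],[0,0,0]],[[0,0,0],[0,0,0]]]'

```text
time: 30.65
tool_pos: [559.8, -6.4, 19.4]
tcp_rot: [3.14, 0.0, 1.602]
contact_force: [-1.2, -0.5, 4.6]
grip_width: 0.4
finger_force: 1.8
```

>>> servo_tool --deltas '[[[0,-0.02,0],[0,0,0]],[[0,-0.02,0],[0,0,0]],[[0.02,0,0],[0,0,0]],[[0.02,0,0],[0,0,0]],[[0,0,0],[0,0,0]],[[0,0.008,0],[0,0,0]],[[0,0.008,0],[0,0,0]],[[0,0.008,0],[0,0,0]],[[0,0.008,0],[0,0,0]],[[0,0.006,0],[0,0,0]],[[0,0,0],[0,0,0]]]'

```text
time: 32.02
tool_pos: [556.0, 33.5, 18.6]
tcp_rot: [3.141, 0.0, 1.602]
contact_force: [0.1, -0.1, -0.1]
grip_width: 0.2
finger_force: 0.0
```

>>> servo_tool --deltas '[[[0,-0.03,0],[0,0,0]],[[0,-0.03,-0.02],[0,0,0]],[[-0.02,-0.03,-0.03],[0,0,0]],[[-0.03,-0.03,-0.01],[0,0,0]],[[-0.03,0,0],[0,0,0]],[[0,0,0],[0,0,0]]]'

```text
time: 32.78
tool_pos: [438.1, -51.6, 79.2]
tcp_rot: [3.14, 0.001, 1.599]
contact_force: [0.4, 0.8, 0.3]
grip_width: 0.6
finger_force: 0.0
```

```bash
python3 - <<'E'
from row import *
print(tojig(bot.get_obs()['tool_pos']))
row('c8.png')
E
```

```text
[-207.19508751 -103.07499642]
blk jig [-114.4  -10.8] [69.8 11.5] 89.3 min [-120.493126  -45.7087  ] max [-108.68843    24.110966]
blk jig [-37.9 -63.4] [ 69.2 121.2] 5.0 min [ -73.83789 -124.65504] max [-0.01396443 -2.3882146 ]
```

View pics/c8.png

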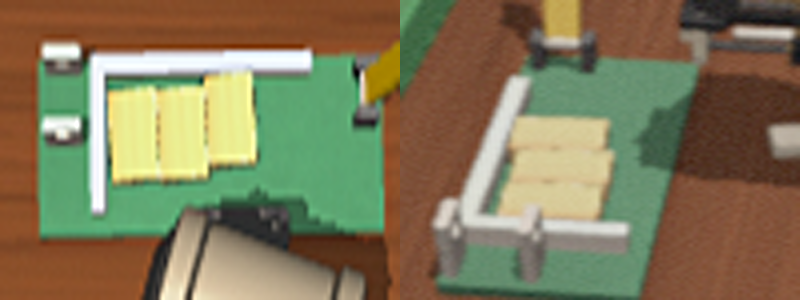

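>>> servo_tool --deltas '[[[-0.025,0.035,0],[0,0,0]],[[-0.03,0.035,0],[0,0,0]],[[0,0.035,0],[0,0,0]],[[0,0.035,0],[0,0,0]],[[0,0.035,0],[0,0,0]],[[0,0,0.03],[0,0,0]],[[0,0,0.03],[0,0,0]],[[0,0,0],[0,0,0]],[[0.008,0,0],[0,0,0]],[[0.008,0,0],[0,0,0]],[[0.006,0,0],[0,0,0]],[[0.003,0,0],[0,0,0]],[[0,0,0],[0,0,0]]]'

```text
time: 34.5
tool_pos: [614.3, -75.4, 19.6]
tcp_rot: [3.14, 0.002, 1.602]
contact_force: [-0.0, -4.0, 1.4]
grip_width: 0.5
finger_force: 1.8
```

```bash
python3 - <<'E'
from go import *
print(tojig(bot.get_obs()['tool_pos']))
E
```

```text
[ -31.81372401 -132.32699687]
```

>>> servo_tool --deltas '[[[0.0015,0,0],[0,0,0]],[[0,0,0],[0,0,0]]]'

```text
time: 34.75
tool_pos: [614.4, -75.2, 19.6]
tcp_rot: [3.14, 0.003, 1.602]
contact_force: [-0.8, -8.9, 3.9]
grip_width: 0.4
finger_force: 4.2
```

>>> servo_tool --deltas '[[[0.001,0,0],[0,0,0]],[[0,0,0],[0,0,0]]]'

```text
time: 35.0
tool_pos: [614.3, -75.1, 19.6]
tcp_rot: [3.14, 0.004, 1.602]
contact_force: [-1.6, -12.4, 3.5]
grip_width: 0.5
finger_force: 5.8
```

>>> servo_tool --deltas '[[[-0.025,0,0],[0,0,0]],[[0,0,-0.03],[0,0,0]],[[0,-0.03,-0.03],[0,0,0]],[[0,-0.035,0],[0,0,0]],[[0,-0.035,0],[0,0,0]],[[0,-0.035,0],[0,0,0]],[[0,-0.035,0],[0,0,0]],[[0,-0.035,0],[0,0,0]],[[0,0,0],[0,0,0]]]'

```text
time: 36.12
tool_pos: [407.6, -103.0, 78.7]
tcp_rot: [-3.14, -0.001, 1.6]
contact_force: [1.1, -0.4, 0.3]
grip_width: 0.6
finger_force: 0.0
```

```bash
python3 - <<'E'
from row import *
print(tojig(bot.get_obs()['tool_pos']))
row('c9.png')
E
```

```text
[-239.30020757 -153.51590386]
blk jig [-114.6  -83.5] [215.1  12.8] 89.3 min [-122.283195 -191.07477 ] max [-108.98864    24.110966]
blk jig [-37.2 -61.8] [ 69.6 120.6] 2.6 min [ -73.037605 -123.00769 ] max [-0.39120263 -0.35575503]
```

View pics/c9.png

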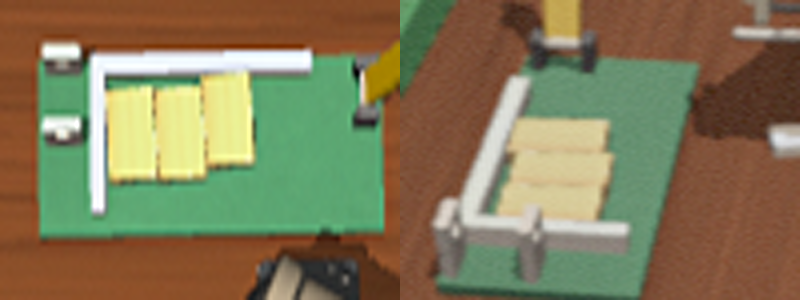

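The top crop shows the row still about 2.6° skewed, with A and B about 12 mm short of the fence. I turn the tool so the shut fingers make a 38 mm paddle along the row.

>>> servo_tool --deltas '[[[0,0,0],[0,0,10]],[[0,0,0],[0,0,10]],[[0,0,0],[0,0,10]],[[0,0,0],[0,0,10]],[[0,0,0],[0,0,10]],[[0,0,0],[0,0,10]],[[0,0,0],[0,0,10]],[[0,0,0],[0,0,10]],[[0,0,0],[0,0,10]],[[0,0,0],[0,0,0]]]'

```text
time: 37.48
tool_pos: [410.8, -103.7, 78.7]
tcp_rot: [3.141, -0.001, 0.033]
contact_force: [0.2, 0.3, 0.7]
grip_width: 0.7
finger_force: 0.0
```

>>> servo_tool --deltas '[[[0.035,-0.028,0],[0,0,0]],[[0.035,-0.028,0],[0,0,0]],[[0.035,-0.028,0],[0,0,0]],[[0.034,-0.029,0],[0,0,0]],[[0,0,0.03],[0,0,0]],[[0,0,0.03],[0,0,0]],[[0,0,0],[0,0,0]],[[0.008,0,0],[0,0,0]],[[0.008,0,0],[0,0,0]],[[0.006,0,0],[0,0,0]],[[0,0,0],[0,0,0]]]'

```text
time: 38.85
tool_pos: [567.9, 14.3, 19.2]
tcp_rot: [3.141, -0.001, 0.031]
contact_force: [0.6, 0.3, -0.4]
grip_width: 0.1
finger_force: 0.0
```

```bash
python3 - <<'E'
from go import *
print(tojig(bot.get_obs()['tool_pos']))
E
```

```text
[-75.47235754 -41.25433238]
```

>>> servo_tool --deltas '[[[0.004,0,0],[0,0,0]],[[0,0,0],[0,0,0]]]'

```text
time: 39.1
tool_pos: [571.3, 14.5, 18.7]
tcp_rot: [3.141, -0.0, 0.031]
contact_force: [0.3, 0.5, -0.1]
grip_width: 0.8
finger_force: 0.0
```

>>> servo_tool --deltas '[[[0.002,0,0],[0,0,0]],[[0,0,0],[0,0,0]]]'

```text
time: 39.35
tool_pos: [573.1, 14.6, 18.7]
tcp_rot: [3.142, -0.0, 0.031]
contact_force: [-0.2, 0.2, 0.0]
grip_width: 0.5
finger_force: 0.1
```

>>> servo_tool --deltas '[[[0.002,0,0],[0,0,0]],[[0,0,0],[0,0,0]]]'

```text
time: 39.6
tool_pos: [574.5, 14.7, 18.5]
tcp_rot: [-3.142, 0.001, 0.031]
contact_force: [-3.0, 0.8, 1.1]
grip_width: 0.6
finger_force: 1.5
```

>>> servo_tool --deltas '[[[0.001,0,0],[0,0,0]],[[0,0,0],[0,0,0]]]'

```text
time: 39.85
tool_pos: [574.6, 14.7, 18.5]
tcp_rot: [-3.141, 0.003, 0.031]
contact_force: [-6.8, 0.1, 2.9]
grip_width: 0.4
finger_force: 3.1
```

>>> servo_tool --deltas '[[[0.001,0,0],[0,0,0]],[[0,0,0],[0,0,0]]]'

```text
time: 40.1
tool_pos: [574.7, 14.7, 18.3]
tcp_rot: [-3.141, 0.005, 0.032]
contact_force: [-7.9, 0.6, 4.3]
grip_width: 0.7
finger_force: 4.5
```

>>> servo_tool --deltas '[[[-0.02,0,0],[0,0,0]],[[0,0.02,0],[0,0,0]],[[0,0.02,0],[0,0,0]],[[0,0,0],[0,0,0]],[[0.01,0,0],[0,0,0]],[[0.006,0,0],[0,0,0]],[[0.003,0,0],[0,0,0]],[[0,0,0],[0,0,0]]]'

```text
time: 41.1
tool_pos: [576.2, -24.9, 18.3]
tcp_rot: [-3.141, 0.003, 0.032]
contact_force: [-3.9, -0.7, 2.5]
grip_width: 0.3
finger_force: 2.2
```

>>> servo_tool --deltas '[[[0.001,0,0],[0,0,0]],[[0,0,0],[0,0,0]],[[-0.03,0,0],[0,0,0]],[[0,0,-0.03],[0,0,0]],[[-0.02,0,-0.03],[0,0,-10]],[[-0.02,0,0],[0,0,-10]],[[0,0,0],[0,0,-10]],[[0,0,0],[0,0,-10]],[[0,0,0],[0,0,-10]],[[0,0,0],[0,0,-10]],[[0,0,0],[0,0,-10]],[[0,0,0],[0,0,-10]],[[0,0,0],[0,0,-10]],[[0,0,0],[0,0,0]]]'

```text
time: 42.85
tool_pos: [509.2, -30.6, 78.8]
tcp_rot: [3.141, 0.0, 1.601]
contact_force: [-0.0, -0.4, -0.8]
grip_width: 0.4
finger_force: 0.0
```

```bash
python3 - <<'E'
from row import *
p=J(-32,-155); go(p[0],p[1],79,91.75)
row()
E
```

```text
turn(deg) [ 0.  0. -0.] then shift mm [-70.7 103.6  -0.2]
blk jig [-93.8 -89.7] [106.9  39.2] 74.2 min [-121.63619 -144.87645] max [-60.559795 -36.483025]
blk jig [ -70.1 -166.9] [19.  49.6] 76.8 min [ -96.026375 -179.78624 ] max [ -44.4934  -153.12112]
blk jig [-53.8 -99.5] [106.7  42.2] 79.3 min [ -84.17538 -154.4295 ] max [-23.995089 -45.497696]
blk jig [-51.4 -29. ] [18.8 72.6] 76.2 min [-86.50922  -44.694298] max [-14.944641 -13.30659 ]
blk jig [-24.1  -6.6] [30.4 64.9] 62.2 min [-59.263126 -34.59923 ] max [-0.5445771 -0.381513 ]
blk jig [ -5.4 -86.7] [74.5 11.8] 89.8 min [ -11.3610115 -123.919365 ] max [  0.4199846 -49.40864  ]
```

>>> servo_tool --deltas '[[[-0.035,0,0],[0,0,0]],[[-0.036,0,0],[0,0,0]],[[0,0.035,0],[0,0,0]],[[0,0.035,0],[0,0,0]],[[0,0.034,0],[0,0,0]],[[0,0,0.03],[0,0,0]],[[0,0,0.03],[0,0,0]],[[0,0,0],[0,0,0]],[[0.008,0,0],[0,0,0]],[[0.008,0,0],[0,0,0]],[[0.006,0,0],[0,0,0]],[[0.002,0,0],[0,0,0]],[[0,0,0],[0,0,0]]]'

```text
time: 44.58
tool_pos: [614.3, -74.5, 19.0]
tcp_rot: [3.141, 0.0, 1.602]
contact_force: [-0.5, -0.3, -0.3]
grip_width: 0.2
finger_force: 0.0
```

>>> servo_tool --deltas '[[[0.001,0,0],[0,0,0]],[[0,0,0],[0,0,0]]]'

```text
time: 44.82
tool_pos: [614.1, -73.8, 18.6]
tcp_rot: [-3.142, 0.0, 1.602]
contact_force: [-0.3, -0.7, 0.0]
grip_width: 0.5
finger_force: 0.2
```

>>> servo_tool --deltas '[[[0.001,0,0],[0,0,0]],[[0,0,0],[0,0,0]]]'

```text
time: 45.08
tool_pos: [614.3, -73.6, 18.7]
tcp_rot: [3.141, 0.001, 1.602]
contact_force: [-0.3, -4.6, 0.6]
grip_width: 0.2
finger_force: 2.6
```

```bash
python3 - <<'E'
from go import *
print(tojig(bot.get_obs()['tool_pos']))
E
```

```text
[ -31.8084256  -130.46009052]
```

>>> servo_tool --deltas '[[[0.001,0,0],[0,0,0]],[[0,0,0],[0,0,0]],[[-0.025,0,0],[0,0,0]],[[0,0,-0.03],[0,0,0]],[[0,-0.03,-0.03],[0,0,0]],[[0,-0.035,0],[0,0,0]],[[0,-0.035,0],[0,0,0]],[[0,-0.035,0],[0,0,0]],[[0,-0.035,0],[0,0,0]],[[0,-0.035,0],[0,0,0]],[[0,0,0],[0,0,0]]]'

```text
time: 46.45
tool_pos: [407.9, -102.3, 78.7]
tcp_rot: [-3.14, -0.001, 1.601]
contact_force: [0.9, -0.4, 0.5]
grip_width: 0.5
finger_force: 0.0
```

```bash
python3 - <<'E'
from row import *
print(tojig(bot.get_obs()['tool_pos']))
row('c10.png')
a=cap('top').astype(float)
r=a[...,0]-a[...,1]; b=a[...,2]
print('handle',blob(r,(376,204,402,236),110,'top',12),'rod',blob(b,(380,180,398,211),120,'top',8))
E
```

```text
[-239.01709712 -152.85209567]
blk jig [-114.6  -83.5] [215.1  12.8] 89.3 min [-122.283195 -191.07477 ] max [-108.68843    24.110966]
blk jig [-30.9 -60.5] [ 61.8 120.3] 0.0 min [ -61.858593 -120.64019 ] max [-0.03051327 -0.37185365]
handle [ 4.186e+02 -2.359e+02  5.280e+01  2.790e+01  1.000e-01] rod [ 488.5 -233.3   81.9    9.6    1.6]
```

View pics/c10.png

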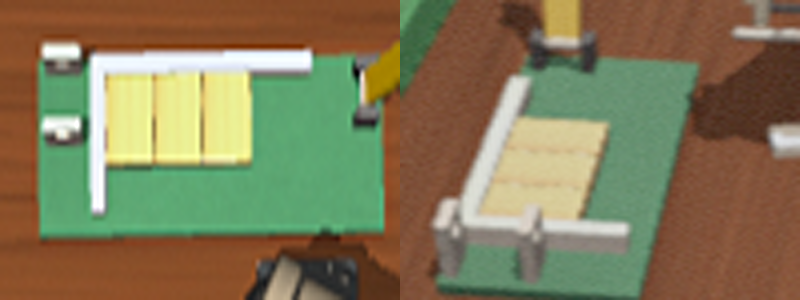

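The row is tight and square: the crop shows blocks spanning (105–250, 72–163), and the measured block is 120 x 62 mm at 0.0°. Next is the flap.

>>> servo_tool --deltas '[[[0,0,-0.044],[0,0,0]],[[0,0,-0.044],[0,0,0]],[[0,0,-0.044],[0,0,0]],[[0,0,-0.044],[0,0,0]],[[-0.039,0,0],[0,0,0]],[[-0.039,0,0],[0,0,0]],[[-0.039,0,0],[0,0,0]],[[-0.04,0,0],[0,0,0]],[[-0.04,0,0],[0,0,0]],[[0,0.037,0],[0,0,0]],[[0,0.037,0],[0,0,0]],[[0,0.037,0],[0,0,0]],[[0,0.037,0],[0,0,0]],[[0,0.038,0],[0,0,0]],[[0,0.038,0],[0,0,0]],[[0,0,0],[0,0,0]],[[0,0,0],[0,0,0]]]'

```text
time: 48.72
tool_pos: [639.9, -292.8, 254.1]
tcp_rot: [-3.141, -0.0, 1.602]
contact_force: [0.1, 0.2, 0.2]
grip_width: 0.3
finger_force: 0.0
```

```bash
python3 - <<'E'
from go import *
o=bot.get_obs(); print(tojig(o['tool_pos']),o['contact_force'])
p=J(-15,-350); go(p[0],p[1],255,91.75)
E
```

```text
[ -12.92461096 -350.35031327] [0.09418623 0.17856685 0.21219832]
turn(deg) [-0.1 -0.   0.1] then shift mm [ 0.4 -2.1 -0.9]
```

Push to upright (y −228), then begin the arc to 60°.

>>> servo_tool --deltas '[[[0.02,-0.002,0],[0,0,0]],[[0.02,0,0],[0,0,0]],[[0.02,0,0],[0,0,0]],[[0.02,0,0],[0,0,0]],[[0.02,0,0],[0,0,0]],[[0.021,0,0],[0,0,0]],[[0.019,0,0.001],[0,0,0]],[[0.019,0,0.002],[0,0,0]],[[0.018,0,0.003],[0,0,0]],[[0.018,0,0.005],[0,0,0]],[[0.018,0,0.007],[0,0,0]],[[0.017,0,0.009],[0,0,0]],[[0,0,0],[0,0,0]]]'

```text
time: 50.35
tool_pos: [630.4, -61.4, 226.7]
tcp_rot: [-3.14, -0.001, 1.604]
contact_force: [-0.2, 0.0, -0.5]
grip_width: 0.4
finger_force: 0.0
```

```bash
python3 - <<'E'
from go import *
o=bot.get_obs(); print(tojig(o['tool_pos']),o['contact_force'])
a=cap('top');b=cap('side')
c=np.hstack([cv2.resize(a[80:200,260:420],(400,300)),cv2.resize(b[40:260,160:400],(400,300))]); cv2.imwrite('pics/c11.png',c[:,:,::-1])
E
```

```text
[ -15.30800997 -118.80536752] [-0.16777623  0.02527572 -0.46396922]
```

View pics/c11.png

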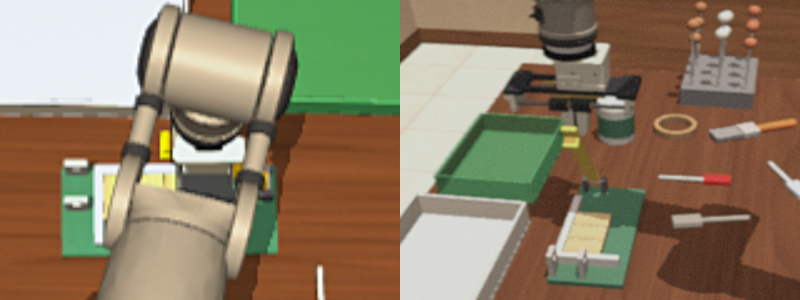

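The flap is leaning over the row with the fingers behind it (flap top at about (570,130) in the crop). I continue the arc.

>>> servo_tool --deltas '[[[0.016,0,0.01],[0,0,0]],[[0.015,0,0.011],[0,0,0]],[[0.014,0,0.012],[0,0,0]],[[0.013,0,0.014],[0,0,0]],[[0.012,0,0.015],[0,0,0]],[[0.01,0,0.015],[0,0,0]],[[0.009,0,0.016],[0,0,0]],[[0.007,0,0.017],[0,0,0]],[[0.006,0,0.018],[0,0,0]],[[0.004,0,0.018],[0,0,0]],[[0.003,0,0.018],[0,0,0]],[[0.001,0,0.012],[0,0,0]],[[0,0,0],[0,0,0]]]'

```text
time: 52.08
tool_pos: [626.8, 46.7, 50.4]
tcp_rot: [-3.139, -0.0, 1.602]
contact_force: [-0.3, 0.3, -0.1]
grip_width: 0.3
finger_force: 0.0
```

```bash
python3 - <<'E'
from go import *
o=bot.get_obs(); print(tojig(o['tool_pos']),o['tool_pos'],o['contact_force'])
E
```

```text
[-15.64894027 -10.60961912] [626.78236053  46.71743394  50.43849471] [-0.25081837  0.28517709 -0.0788094 ]
```

>>> servo_tool --deltas '[[[0,0,0.004],[0,0,0]],[[0,0,0.002],[0,0,0]],[[0,0,0.002],[0,0,0]],[[0,0,0],[0,0,0]]]'

```text
time: 52.58
tool_pos: [627.8, 46.7, 44.3]
tcp_rot: [3.14, 0.0, 1.602]
contact_force: [0.2, 0.3, 2.9]
grip_width: 0.5
finger_force: 1.5
```

>>> servo_tool --deltas '[[[0,0,0.001],[0,0,0]],[[0,0,0],[0,0,0]]]'

```text
time: 52.82
tool_pos: [627.8, 46.7, 44.1]
tcp_rot: [3.14, 0.0, 1.602]
contact_force: [-2.9, -0.5, 8.2]
grip_width: 0.7
finger_force: 4.5
```

>>> servo_tool --deltas '[[[0,0,0.0005],[0,0,0]],[[0,0,0],[0,0,0]],[[0,0,-0.03],[0,0,0]],[[0,0,-0.04],[0,0,0]],[[0,-0.03,-0.04],[0,0,10]],[[0,0,0],[0,0,10]],[[0,0,0],[0,0,10]],[[0,0,0],[0,0,10]],[[0,0,0],[0,0,10]],[[0,0,0],[0,0,10]],[[0,0,0],[0,0,10]],[[0,0,0],[0,0,10]],[[0,0,0],[0,0,10]],[[0,0,0],[0,0,0]]]'

```text
time: 54.58
tool_pos: [597.3, 45.9, 152.1]
tcp_rot: [3.142, 0.0, 0.033]
contact_force: [0.2, 0.1, 0.3]
grip_width: 0.5
finger_force: 0.0
```

```bash
python3 - <<'E'
from row import *
a=cap('top').astype(float)
r=a[...,0]-a[...,1]; b=a[...,2]
print('handle',blob(r,(376,204,402,236),110,'top',12),'rod',blob(b,(380,180,398,211),120,'top',8))
go(419.5,-235.6,80,1.75)
y=(a[...,0]-a[...,2]>110)&(a[...,1]>90); print('yellow comps',[(s.tolist(),c.round(1)) for m,s,c in comps(y,20) if 270<c[0]<400 and 120<c[1]<190])
E
```

```text
handle [ 418.6 -235.6   52.5   28.1    1.3] rod [ 488.6 -233.2   81.9    9.9    1.2]
turn(deg) [0.  0.  0.2] then shift mm [-186.3  275.9   72.1]
yellow comps [([336, 149, 29, 8, 200], array([349.9, 152.4]))]
```

>>> servo_tool --deltas '[[[-0.026,0.039,0],[0,0,0]],[[-0.026,0.039,0],[0,0,0]],[[-0.026,0.039,0],[0,0,0]],[[-0.027,0.039,0],[0,0,0]],[[-0.027,0.04,0],[0,0,0]],[[-0.027,0.04,0],[0,0,0]],[[-0.027,0.04,0.03],[0,0,0]],[[0,0,0.04],[0,0,0]],[[0,0,0.03],[0,0,0]],[[0,0,0],[0,0,0]],[[0,0,0],[0,0,0]]]' --fingers 0.7

```text
time: 56.0
tool_pos: [420.8, -236.2, 53.2]
tcp_rot: [3.141, -0.001, 0.033]
contact_force: [0.7, 0.9, 0.8]
grip_width: 64.1
finger_force: 0.0
```

```bash
python3 - <<'E'
from go import *
go(419.5,-235.6,3,1.75)
E
```

```text
turn(deg) [ 0.1 -0.1  0.1] then shift mm [-1.3 -0.6 50.2]
```

>>> servo_tool --deltas '[[[-0.001,-0.001,0.025],[0,0,0]],[[0,0,0.017],[0,0,0]],[[0,0,0.008],[0,0,0]],[[0,0,0],[0,0,0]]]'

```text
time: 56.5
tool_pos: [419.5, -235.0, 2.8]
tcp_rot: [3.141, -0.001, 0.032]
contact_force: [0.3, 0.0, 0.0]
grip_width: 64.0
finger_force: 0.0
```

>>> servo_tool --deltas '[[[0,0,0],[0,0,0]],[[0,0,0],[0,0,0]],[[0,0,0],[0,0,0]],[[0,0,0],[0,0,0]],[[0,0,0],[0,0,0]],[[0,0,0],[0,0,0]],[[0,0,-0.02],[0,0,0]],[[0,0,-0.03],[0,0,0]],[[0,0,-0.04],[0,0,0]],[[0,0,0],[0,0,0]]]' --fingers 0

```text
time: 57.75
tool_pos: [420.5, -235.9, 94.6]
tcp_rot: [3.138, -0.004, 0.031]
contact_force: [0.6, 0.2, -1.6]
grip_width: 25.7
finger_force: 30.0
```

```bash
python3 - <<'E'
from row import *
o=bot.get_obs(); print(o['tool_pos'],o['grip_width'])
p=J(-160,34); go(p[0],p[1],95,1.75)
s=cap('side').astype(float); t=np.array(o['tool_pos'])
q=proj('side',[t+[25,0,4],t+[110,2.5,4],t+[-25,0,4]]); print(q)
x0,y0=int(q[1][0])-20,int(q[1][1])-25
c=cv2.resize(s[y0:y0+70,x0:x0+110].astype(np.uint8),(770,490),interpolation=cv2.INTER_CUBIC); cv2.imwrite('pics/c12.png',c[:,:,::-1]); print(x0,y0)
E
```

```text
[ 420.49217001 -235.88885455   94.58679724] 25.713532917193515
turn(deg) [ 0.2 -0.2  0. ] then shift mm [  70.5 -320.8   -0.4]
[[343.27126655 146.3024331 ]
 [315.07218471 144.36966112]
 [359.94566416 147.74330017]]
295 119
```

>>> servo_tool --deltas '[[[0.006,-0.04,0],[0,0,0]],[[0.006,-0.04,0],[0,0,0]],[[0.006,-0.04,0],[0,0,0]],[[0.006,-0.04,0],[0,0,0]],[[0.006,-0.04,0],[0,0,0]],[[0.005,-0.04,0],[0,0,0]],[[0.005,-0.04,0],[0,0,0]],[[0.005,-0.04,0],[0,0,0]],[[0,0,0.022],[0,0,0]],[[0,0,0.022],[0,0,0]],[[0,0,0],[0,0,0]],[[0,0,0],[0,0,0]]]'

```text
time: 59.3
tool_pos: [453.9, 86.3, 48.0]
tcp_rot: [3.142, 0.001, 0.031]
contact_force: [0.6, -0.8, -1.5]
grip_width: 25.6
finger_force: 30.0
```

```bash
python3 - <<'E'
from row import *
o=bot.get_obs(); print(o['tool_pos'],tojig(o['tool_pos']),o['grip_width'],o['finger_force'],o['tcp_rot'])
p=J(-170,33.1); go(p[0],p[1],50.8,1.75)
a=cap('top'); s=cap('side')
t=J(-75,33.1); e=J(-41,33.1); pts=[[*t,54],[*e,54]]
qs=proj('side',pts).round(1); qt=proj('top',pts).round(1); print(qs,qt)
x0,y0=int(qs[0][0])-45,int(qs[0][1])-35; x1,y1=int(qt[0][0])-30,int(qt[0][1])-40
print(x0,y0,x1,y1)
c=np.hstack([cv2.resize(s[y0:y0+60,x0:x0+80],(480,480)),cv2.resize(a[y1:y1+60,x1:x1+40],(320,480))]); cv2.imwrite('pics/c13.png',c[:,:,::-1])
E
```

```text
[453.93164001  86.30910382  48.02075085] [-187.20997089   34.24218886] 25.568195902849297 29.999637007713318 [3.14151331e+00 9.24254445e-04 3.08975160e-02]
turn(deg) [0.  0.1 0. ] then shift mm [17.2  1.1 -2.8]
[[283.2 229.8]
 [270.  228.7]] [[290.3 170.7]
 [290.3 160.4]]
238 194 260 130
```

View pics/c13.png

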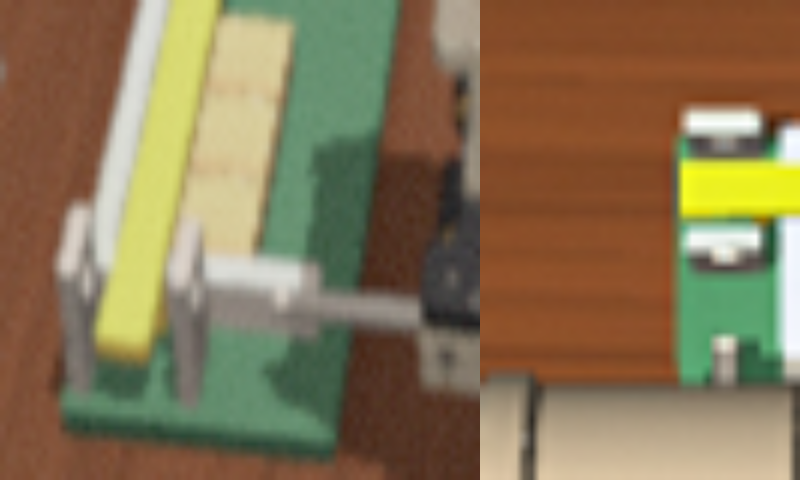

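The last view shows the row tight under the shut yellow flap, whose tongue lies between the eyelets. The rod tip sits in front of the near eyelet, at crop (280,296) in the side part and (725,340) in the top part. I'll compare tip and eyelet offsets numerically.

```bash
python3 - <<'E'
from row import *
a=cap('top').astype(float); b=a[...,2]
print(b[155:178,282:300].astype(int))
def cen(row,lo,hi,z):
    w=np.clip(b[row,lo:hi]-np.sort(b[row,lo:hi])[:3].mean(),0,None); u=(w*np.arange(lo,hi)).sum()/w.sum(); return round(u,2),tojig(plane('top',[[u,row]],z)[0]).round(1)
for r in (158,159,160): print('plate',r,cen(r,282,299,69))
for r in range(172,177): print('rod',r,cen(r,286,296,53))
print(tojig(bot.get_obs()['tool_pos']),bot.get_obs()['tool_pos'][2])
E
```

```text
[[ 38  35  82  38  28  32  33  31  33  30  33  32  34  35  33  28  27  21]
 [ 36  32  78  26  11  12   9  24  25  19  19  23  14  14  27  12  25  27]
 [ 40  33  74  81  77  75  75  80  80  76  79  83  19   0  27 156 236 240]
 [ 42  34  68 127 185 186 185 186 185 185 184 180 177  66  42 185 255 255]
 [ 39  33  62 165 247 245 243 241 240 243 245 247 255 106  46 163 255 253]
 [ 43  37  60 185 244 240 235 231 230 212 213 223 238  94  43 163 255 252]
 [ 42  35  66 146 156 152 149 213 242 212 147 121 130  63  44 161 255 252]
 [ 38  35  69 105  76  64  62 153 193 177 109  72  73  59  47 177 255 252]
 [ 43  34  71 113  94  75  72  65  63  64  71  73  83  77  79 187 255 252]
 [ 41  35  73 113 108  97  96  95  97  98  97  99 104 101 100 187 255 251]
 [ 42  34  72 111 116 110 112 112 113 115 112 111 115 112  99 187 255 251]
 [ 42  37  73 111 113 110 111 112 113 112 111 110 112 111  99 186 255 251]
 [ 42  34  73 112 113 111 109 108 111 111 112 112 111 108  98 186 255 252]
 [ 39  33  72 115 113 112 110 109 112 111 111 113 112 110  99 187 255 252]
 [ 41  32  72 113 113 113 112 113 111 111 114 113 
[... 395 characters left out ...]
233]
 [ 37  32  62 118 118 115 114 111 151 138  62  66  72  67  60  79 174 177]
 [ 41  36  52 120 121 118  91 113 156 145  63  68  72  69  66  88 171 174]
 [ 46  44  48  93  95  94  57  87 120 109  59  61  64  63  60  72 111 114]]
plate 158 (np.float64(291.22), array([-36.2,  29.3]))
plate 159 (np.float64(290.93), array([-39.5,  30.2]))
plate 160 (np.float64(290.82), array([-42.7,  30.6]))
rod 172 (np.float64(289.94), array([-78.9,  34.5]))
rod 173 (np.float64(289.75), array([-82.2,  35.1]))
rod 174 (np.float64(289.3), array([-85.4,  36.6]))
rod 175 (np.float64(288.93), array([-88.7,  37.8]))
rod 176 (np.float64(289.01), array([-91.9,  37.6]))
[-186.61070209   34.20525583] 48.746388887148754
```

>>> servo_tool --deltas '[[[0.01,0.0005,-0.0022],[0,0,0]],[[0.01,0,0],[0,0,0]],[[0,0,0],[0,0,0]],[[0,0,0],[0,0,0]]]'

```text
time: 59.95
tool_pos: [473.9, 86.5, 50.2]
tcp_rot: [3.142, 0.001, 0.031]
contact_force: [-0.7, -0.3, -1.2]
grip_width: 25.4
finger_force: 30.0
```

```bash
python3 - <<'E'
from go import *
o=bot.get_obs(); p=J(-160,33.8); go(p[0],p[1],50.8,1.75); print(o['finger_force'],o['grip_width'])
E
```

```text
turn(deg) [0. 0. 0.] then shift mm [ 7.3  0.  -0.6]
29.999603033065796 25.443059875724185
```

>>> servo_tool --deltas '[[[0.008,0,-0.0006],[0,0,0]],[[0.006,0,0],[0,0,0]],[[0.006,0,0],[0,0,0]],[[0.006,0,0],[0,0,0]],[[0,0,0],[0,0,0]]]'

```text
time: 60.58
tool_pos: [500.6, 87.3, 50.9]
tcp_rot: [3.141, -0.0, 0.031]
contact_force: [-0.8, 0.4, -0.9]
grip_width: 25.3
finger_force: 30.0
```

>>> servo_tool --deltas '[[[0.008,0,0],[0,0,0]],[[0.008,0,0],[0,0,0]],[[0.008,0,0],[0,0,0]],[[0,0,0],[0,0,0]]]'

```text
time: 61.08
tool_pos: [524.8, 88.1, 50.9]
tcp_rot: [3.142, -0.001, 0.031]
contact_force: [-0.0, 0.1, 0.3]
grip_width: 25.7
finger_force: 30.0
```

>>> servo_tool --deltas '[[[0.008,0,0],[0,0,0]],[[0.008,0,0],[0,0,0]],[[0.006,0,0],[0,0,0]],[[0,0,0],[0,0,0]]]'

```text
time: 61.58
tool_pos: [546.5, 88.8, 50.9]
tcp_rot: [3.141, -0.0, 0.031]
contact_force: [0.7, 0.3, -1.3]
grip_width: 26.0
finger_force: 30.0
```

>>> servo_tool --deltas '[[[0.008,0,0],[0,0,0]],[[0.006,0,0],[0,0,0]],[[0.003,0,0],[0,0,0]],[[0,0,0],[0,0,0]]]'

```text
time: 62.08
tool_pos: [563.2, 89.3, 50.9]
tcp_rot: [3.141, 0.0, 0.031]
contact_force: [0.5, -1.1, -0.6]
grip_width: 25.5
finger_force: 30.0
```

>>> servo_tool --deltas '[[[0.002,0,0],[0,0,0]],[[0,0,0],[0,0,0]]]'

```text
time: 62.32
tool_pos: [565.1, 89.4, 51.0]
tcp_rot: [3.142, -0.0, 0.031]
contact_force: [0.0, -0.4, -0.9]
grip_width: 25.9
finger_force: 30.0
```

>>> servo_tool --deltas '[[[0.002,0,0],[0,0,0]],[[0,0,0],[0,0,0]]]'

```text
time: 62.58
tool_pos: [567.2, 89.4, 51.0]
tcp_rot: [3.141, -0.0, 0.031]
contact_force: [0.5, -0.4, 0.0]
grip_width: 25.6
finger_force: 30.0
```

>>> servo_tool --deltas '[[[0.002,0,0],[0,0,0]],[[0,0,0],[0,0,0]]]'

```text
time: 62.82
tool_pos: [569.2, 89.5, 51.0]
tcp_rot: [3.142, -0.0, 0.031]
contact_force: [0.3, 0.4, -1.2]
grip_width: 25.6
finger_force: 30.0
```

>>> servo_tool --deltas '[[[0.0015,0,0],[0,0,0]],[[0,0,0],[0,0,0]]]'

```text
time: 63.08
tool_pos: [570.7, 89.5, 51.0]
tcp_rot: [3.141, -0.0, 0.031]
contact_force: [0.9, 0.1, -1.3]
grip_width: 25.5
finger_force: 30.0
```

>>> servo_tool --deltas '[[[0.001,0,0],[0,0,0]],[[0,0,0],[0,0,0]]]'

```text
time: 63.32
tool_pos: [571.6, 89.6, 51.0]
tcp_rot: [3.141, -0.0, 0.031]
contact_force: [0.2, -0.3, -1.1]
grip_width: 25.7
finger_force: 30.0
```

>>> servo_tool --deltas '[[[0.001,0,0],[0,0,0]],[[0,0,0],[0,0,0]]]'

```text
time: 63.58
tool_pos: [572.0, 89.6, 50.8]
tcp_rot: [3.142, 0.001, 0.031]
contact_force: [-2.9, -0.4, 0.2]
grip_width: 25.6
finger_force: 30.0
```

>>> servo_tool --deltas '[[[0.001,0,0],[0,0,0]],[[0,0,0],[0,0,0]]]'

```text
time: 63.82
tool_pos: [572.0, 89.6, 50.7]
tcp_rot: [3.141, 0.004, 0.031]
contact_force: [-6.1, -0.9, 1.9]
grip_width: 25.7
finger_force: 30.0
```

>>> servo_tool --deltas '[[[0.001,0,0],[0,0,0]],[[0,0,0],[0,0,0]]]'

```text
time: 64.08
tool_pos: [572.1, 89.6, 50.5]
tcp_rot: [3.141, 0.006, 0.031]
contact_force: [-8.3, -0.4, 3.8]
grip_width: 25.9
finger_force: 30.0
```

>>> servo_tool --deltas '[[[-0.0025,0,0],[0,0,0]],[[0,0,0.002],[0,0,0]],[[0,0,0],[0,0,0]]]'

```text
time: 64.45
tool_pos: [572.0, 89.6, 48.8]
tcp_rot: [3.142, 0.0, 0.031]
contact_force: [-1.8, 0.0, -0.4]
grip_width: 25.4
finger_force: 30.0
```

>>> servo_tool --deltas '[[[0,0,0],[0,0,0]],[[0,0,0],[0,0,0]],[[0,0,0],[0,0,0]],[[0,0,0],[0,0,0]],[[0,0,-0.02],[0,0,0]],[[0,0,-0.03],[0,0,0]],[[0,0,-0.04],[0,0,0]],[[-0.03,0.03,-0.02],[0,0,0]],[[-0.04,0.04,0],[0,0,0]],[[-0.04,0.04,0],[0,0,0]],[[-0.03,0.04,0],[0,0,0]],[[0,0.04,0],[0,0,0]],[[0,0.04,0],[0,0,0]],[[0,0,0],[0,0,0]],[[0,0,0],[0,0,0]]]' --fingers 0.5

```text
time: 66.32
tool_pos: [439.1, -144.2, 158.9]
tcp_rot: [-3.141, 0.0, 0.031]
contact_force: [0.2, 0.2, 0.2]
grip_width: 45.9
finger_force: 0.0
```

```bash
python3 - <<'E'
from row import *
a=cap('top').astype(float); s=cap('side').astype(float)
print('handle top',blob(a[...,0]-a[...,1],(276,155,305,205),110,'top',57), 'jig',tojig(blob(a[...,0]-a[...,1],(276,155,305,205),110,'top',57)[:2]))
h=blob(s[...,0]-s[...,1],(270,210,320,255),90,'side',51); print('handle side',h,tojig(h[:2]))
box=(294,146,330,186);g=a[...,0]-a[...,2]
Q=None
cs,_=cv2.findContours(((up(g,(296,146,345,186))>45)).astype(np.uint8),0,2)
for c in cs:
    if cv2.contourArea(c)>3000:
        Q=np.array([tojig(p) for p in plane('top',topix(c.reshape(-1,2),(296,146)),31)[:,:2]]); near=Q[Q[:,0]<-57]; print('row', Q.min(0),Q.max(0)); 
        for lo,hi in((-38,-2),(-78,-42),(-117,-82)):
            w=near[(near[:,1]>lo)&(near[:,1]<hi)]; print(w[:,0].min(),w[:,0].mean())
o=bot.get_obs(); print(o['tool_pos'],o['contact_force'])
c=np.hstack([cv2.resize(s[190:260,235:335].astype(np.uint8),(480,400)),cv2.resize(a[140:190,275:375].astype(np.uint8),(320,400))]); cv2.imwrite('pics/c14.png',c[:,:,::-1].astype(np.uint8))
E
```

```text
handle top [570.8  88.5  49.9  26.2   1.4] jig [-70.32921267  32.86307723]
handle side [574.5  89.4  52.3  34.6   2.5] [-66.60345372  33.64966496]
row [-121.70385345 -142.08654034] [-108.98864008   17.58790154]
-110.18241206835582 -109.64570633608781
-109.72158205307528 -109.38681879231726Traceback (most recent call last):
  File "<stdin>", line 12, in <module>
    return umr_minimum(a, axis, None, out, keepdims, initial, where)
ValueError: zero-size array to reduction operation minimum which has no identity
```

```bash
python3 - <<'E'
from row import *
a=cap('top').astype(float); g=a[...,0]-a[...,2]
for n in((302,312),(314,325),(327,337)):
    ang,p,k=edge(g,45,range(*n),162,173,True,'top',31); print('near edge',n,round(float(ang),1),tojig(p).round(1),k)
ang,p,k=edge(g,45,range(160,166),334,346,False,'top',31); print('outer side',ang,tojig(p))
h=blob(a[...,0]-a[...,1],(276,155,305,205),110,'top',57); print(h,tojig(h[:2]))
y=(g>150); print([(s.tolist(),c.round(1)) for m,s,c in comps(y,20) if 270<c[0]<400 and 130<c[1]<190])
E
```

```text
near edge (302, 312) -86.2 [-61.1 -18.6] 10
near edge (314, 325) -89.0 [-61.4 -61.2] 11
near edge (327, 337) -89.0 [ -61.2 -100.6] 10
outer side 0.76567423 [ -45.42173957 -120.19011771]
[570.8  88.5  49.9  26.2   1.4] [-70.32921267  32.86307723]
[([293, 149, 72, 8, 465], array([327.6, 152.8])), ([285, 150, 4, 7, 27], array([286.6, 153.1])), ([287, 162, 8, 15, 118], array([290.5, 169.1]))]
```

```bash
python3 -c "
from plant import bot
print(bot.close_job())"
```

```text
the job is handed in; nothing more can be done
None
```

I handed the job in at about 66 s: the three blocks measure as one tight row against the fences, the flap is shut, and the pin is through both eyelets with its handle at the near one. No verdict came back, and I did not re-check the figure, pots and can at the end.

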